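# Contact temperature check at the canteen checkout

### The arm

A 6-joint arm with a two-finger parallel gripper is mounted at the origin on the work surface. World frame = base frame: x ahead of the robot, y to its left, z up, the work surface at z = 0. Lengths are in m, angles in rad, forces in N, time in s.
With the tool pointing down it reaches from about 0.25 to 0.725 m from the base axis. Payload 4 kg.
Tool frame: the origin (TCP) lies between the finger pads; the fingertips stand 8 mm ahead of it and the grasp point (between the pads) lies 11 mm behind it; z points along the fingers, y is the direction in which the jaws open and shut (so a half turn about z gives the same grasp; the last joint's range is limited). The gripper opens to 85 mm and grips with 20 to 120 N. Pads are 22 mm wide; open, the fingers measure 114 mm over their backs; the gripper's body (76 mm by 85 mm) begins 54 mm behind the grasp point. The pads swing forward as they close: fully open they stand 13 mm farther back than shut.
Start: joints at [1.25, 0.241, 0.005, 1.335, 0, 1.571], TCP at [0.158, 0.474, 0.239] pointing down, gripper open.
Joint ranges: [-2.72, 2.72], [-1.05, 1.87], [-1.09, 1.28], [-1.99, 2.15], [-1.42, 1.44], [-3.14, 3.14]. Speed limits (rad/s): [2.79, 2.79, 3.14, 3.14, 3.14, 3.14].

### API

Orientations are given as a unit quaternion [x, y, z, w].
In Python, from workcell import * gives the robot as it stands.
- The arm moves only by the tool send_rows, never from a script. Its argument "increments" is a list that holds one entry, the list of rows, each a list of 6 numbers: the shift along the tool's x, y, z in units of 50 mm (1.0 is 50 mm), then the turn, a rotation vector about the tool's x, y, z in units of 10 degrees (1.0 is 10 degrees). In form: [[[x, y, z, ax, ay, az], ...]]. A call has 1 to 8 rows; each row shifts and turns the commanded pose from where the row before left it, along the tool's axes as they then stand; what a row does not reach is not made up. A row lasts 1/8 s, in which the tool goes at most 62.5 mm and 10.7 degrees, less where a joint would pass 70% of its speed; a pose out of reach is approached as far as the arm can. A call with a number of a shift or a turn outside -1 to 1 is refused whole. A call with a gripper value outside its range is refused whole. "grip" is the closure, from 0 (fully open) to 1 (shut), set as the call begins (left out, the last holds). The fingers move at their own pace and stop on an object; the grip force is fixed at half the most. Time passes only in rows, so rows that do not move let the fingers close. It gives the time, the measured TCP pose, the force and the opening at its end, in the units of the state.
- get_obs(): the state, without advancing time (a new reading comes with each control period).
- camera(name): name is "side" or "top"; returns a dict with "color" (400x640x3 uint8, red, green, blue), "z_map" (400x640 float32, m along the optical axis (not along the pixel's ray), 0 where there is no reading), "intrinsics" (3x3 intrinsics, pixels), "pose" (4x4, takes a point from camera to world coordinates). Camera axes: x right, y down, z forward; pixel columns grow to the right and rows downward; lengths in m; the calibration is good to about 2 mm. A picture is of the moment at which its call begins.
- job_done(): hands the job in, once; it reports no verdict.
The state is a dict: "clock": time; "joint_pos": joint angles; "joint_vel": joint speeds; "tau": joint torques, N m; "eef_pos": TCP position; "tool_rot": TCP orientation; "ft_force": force on the tool from outside, world axes, zero at the start; "ft_torque": the same for the moment, N m; "grip_width": finger opening in m.
Only numpy, scipy, OpenCV 4.12 (cv2) and the standard library are available. Lean on these libraries where they do the work, as an engineer would, in place of code of your own. Each camera call takes 0.05 s, during which the arm holds its last target.

### The job

Do the temperature check on the covered tubs that are out: take the contact thermometer from its dock, then, holding it by its handle, not by its stem, rest its tip for about a second on the white dot on top of each tub's knob, in the order round, six-sided, square, oblong (skip any that is not there). Finish with every tub standing flat inside the serving tray and the thermometer pushed back home in its dock, handle in and stem out; tip nothing over and leave the other things on the counter where they are.

Things in the scene. Friction and masses are not known exactly. Their poses are not given: they have to be found in the camera images.
- probe_handle (a point): contact thermometer: centre of its grey box-shaped handle (90 mm along x, 28 mm wide in y, 44 mm tall in z, standing on its flat underside 22 mm below this point). x points from the handle towards the stem. 0.16 kg in all, balanced about 18 mm ahead of this point.
- stem: the thermometer's steel stem, fixed to the handle's front: a bar 14 x 14 mm in section, 83 mm long, axes as the handle's. This point is on the bar's centre line, 80 mm ahead of the handle's centre (35 mm ahead of its front face), 36 mm above the handle's underside. 45 mm further ahead a round foot, 12 mm in diameter, turns straight down.
- probe_tip (a point): the probe's tip, the lower end of that foot: 125 mm ahead of the handle's centre and 2 mm above the level of the handle's underside
- dock: fixed white dock, 106 x 64 x 66 mm high, origin on the counter: a roofed bay 44 mm wide, 56 mm high, with the counter as floor. Its open mouth, 50 mm from the origin, faces -x; its back wall is at x = +48 mm. At the start the thermometer's handle is wholly inside under the roof, its centre above the origin and its x opposite to the dock's, and only the stem sticks out. Loose fit, no catch.
- tub_round_mid (a point): centre of the round covered tub, half-way up its 50 mm height without the knob (25 mm above its underside): 90 mm in diameter, white with a grey lid that is clipped on for good, z up; on the middle of the lid stands an upright steel knob, 34 mm in diameter and 36 mm tall, by which it is carried (0.25 to 0.6 kg in all). May be absent.
- tub_round_knob (a point): centre of the flat top face of the round tub's knob, 86 mm above its underside, marked with a white dot: the test point
- tub_six_mid (a point): centre of the six-sided covered tub, half-way up its 52 mm height without the knob (26 mm above its underside): regular hexagon, 104 mm over corners, 90 mm over flats, white with a grey lid that is clipped on for good, z up; x towards a corner; on the middle of the lid stands an upright steel knob, 34 mm in diameter and 36 mm tall, by which it is carried (0.25 to 0.6 kg in all). May be absent.
- tub_six_knob (a point): centre of the flat top face of the six-sided tub's knob, 88 mm above its underside, marked with a white dot: the test point
- tub_square_mid (a point): centre of the square covered tub, half-way up its 54 mm height without the knob (27 mm above its underside): 96 x 96 mm, white with a grey lid that is clipped on for good, z up; x along one side; on the middle of the lid stands an upright steel knob, 34 mm in diameter and 36 mm tall, by which it is carried (0.25 to 0.6 kg in all). May be absent.
- tub_square_knob (a point): centre of the flat top face of the square tub's knob, 90 mm above its underside, marked with a white dot: the test point
- tub_oblong_mid (a point): centre of the oblong covered tub, half-way up its 58 mm height without the knob (29 mm above its underside): 130 x 90 mm, white with a grey lid that is clipped on for good, z up; x along its long side; on the middle of the lid stands an upright steel knob, 34 mm in diameter and 36 mm tall, by which it is carried (0.25 to 0.6 kg in all). May be absent.
- tub_oblong_knob (a point): centre of the flat top face of the oblong tub's knob, 94 mm above its underside, marked with a white dot: the test point
- tray: fixed grey serving tray, 270 mm (x) by 290 mm (y), with a 4 mm thick floor and a 4 mm thick rim 14 mm high; origin at the centre of its underside. Has room for all four tubs, two by two, with the oblong one lying along the tray's y.
- cup: white cup, 68 mm across, 75 mm high (bystander), origin at its underside
- sauce: amber sauce bottle, 52 mm across, 150 mm high (bystander), origin at its underside
- shaker: small glass jar, 44 mm across, 80 mm high (bystander), origin at its underside
- napkins: white napkin box, 100 x 120 x 75 mm (bystander), origin at its underside
- bowl: empty white bowl, 110 mm across, 50 mm high (bystander), origin at its underside
- spoon: steel spoon, 160 mm long, lying on the counter (bystander)
- charger: flat black pad, 75 x 75 x 12 mm (bystander), origin at its underside
Mind the look-alikes: they are no part of the job. Leave any yellow look-alike of the dock alone.

How it is judged:
By the outcome, as a careful person would: the job done as asked, in the order asked, and still so for the second after the job is handed in, with the robot touching nothing.
Of tub_round, tub_six, tub_square, tub_oblong only 3 to 4 are there at a start; the rules pass over those that are not, and their reading is None.
At some moment in a run one of tub_round, tub_six, tub_square, tub_oblong may be knocked a few centimetres aside while the robot is not near it.
It also fails if it takes over 210 s, if anything falls off the work surface, if the arm or the gripper's body presses on something with over 40 N, if the wrist force passes 120 N, or if a joint passes its speed limit or range.

## Working session

There is one attempt and no reset: what is moved stays moved. The work goes in short steps, Python scripts to look and compute and a tool call to move; the robot and the scene stay as the last step left them, time stands still between calls to the robot, and variables do not carry over. Pictures are saved under pics/ and viewed, and the job is handed in when it is done.

Besides the shell and the picture viewer there is one more tool, called after ">>>" as name(argument=value, ...), one argument or row to a line, values as JSON. send_rows: Moves the arm, as the interface text tells. Its arguments: {"type":"object","properties":{"increments":{"type":"array"},"grip":{"type":"number"}},"required":["increments"]}

```bash
ls; mkdir -p pics; python3 - <<'E'
from workcell import *
import cv2, numpy as np
print(get_obs())
for n in ["side","top"]:
    c=camera(n); cv2.imwrite(f"pics/{n}0.png",c["color"][:,:,::-1]); np.savez(f"{n}0.npz",**c); print(n,c["intrinsics"],c["pose"])
E
```

```text
pics
{'clock': 0.0, 'joint_pos': array([1.24997468e+00, 2.41377740e-01, 3.76275618e-03, 1.33519984e+00,
       4.02466681e-05, 1.57075990e+00]), 'joint_vel': array([ 2.18015935e-04, -9.06667665e-06, -7.37665458e-04, -3.02460726e-04,
       -1.11494985e-03,  1.84935510e-03]), 'tau': array([-1.56483829e-04, -3.72315109e+01,  2.52408725e+01,  1.70188030e-02,
        4.60628416e-05,  1.46455307e-05]), 'eef_pos': array([0.15747364, 0.47392552, 0.23844524]), 'tool_rot': array([ 1.59705729e-01,  9.87164151e-01, -9.93075356e-04, -1.81084247e-04]), 'ft_force': array([ 0.02289557, -0.0552228 ,  0.34208118]), 'ft_torque': array([-0.03492266,  0.01480624, -0.04373558]), 'grip_width': 0.08542909874477837}
side [[444.6762466    0.         318.20523053]
 [  0.         444.6762466  193.49998371]
 [  0.           0.           1.        ]] [[ 0.82762176 -0.44585019  0.34096896  0.06729773]
 [-0.56110617 -0.6418136   0.52271901 -0.73796262]
 [-0.01421586 -0.62393342 -0.7813482   1.10317508]
 [ 0.          0.          0.          1.        ]]
top [[406.02147802   0.         318.21981696]
 [  0.         406.02147802 204.05383835]
 [  0.           0.           1.        ]] [[-2.27388908e-02 -9.86694576e-01  1.60986820e-01  3.05417978e-01]
 [-9.99735881e-01  2.29788983e-02 -3.71028649e-04 -3.06968778e-02]
 [-3.33320781e-03 -1.60952737e-01 -9.86956486e-01  1.46141624e+00]
 [ 0.00000000e+00  0.00000000e+00  0.00000000e+00  1.00000000e+00]]
```

View pics/top0.png

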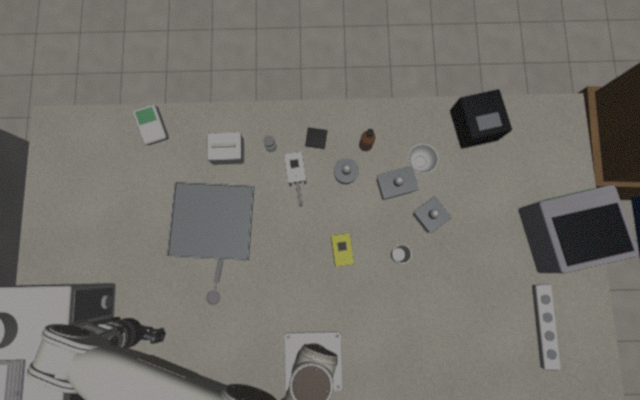

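View pics/side0.png

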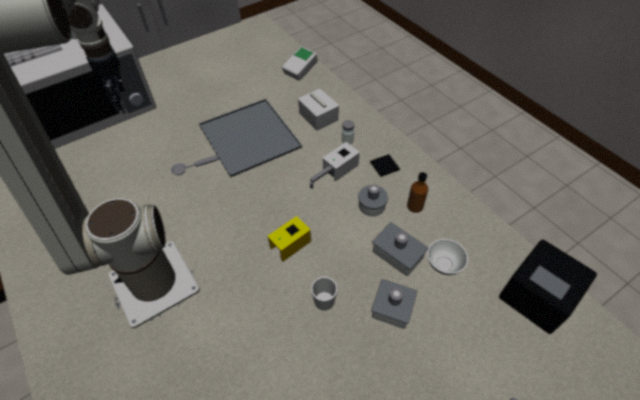

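Candidates in the top view: the white dock with its stem at (295,167), and the yellow look-alike at (343,249), which I'll leave alone. Tubs are at (346,170), (398,182) and (433,213). I'll check them in close crops.

```bash
cat > h.py <<'E'
import numpy as np, cv2
def world(c):
    K=c["intrinsics"];P=c["pose"];z=c["z_map"]
    v,u=np.mgrid[0:z.shape[0],0:z.shape[1]]
    p=np.stack([(u-K[0,2])*z/K[0,0],(v-K[1,2])*z/K[1,1],z],-1)
    w=p@P[:3,:3].T+P[:3,3]
    w[z==0]=np.nan
    return w
def proj(c,p):
    K=c["intrinsics"];P=c["pose"]
    q=P[:3,:3].T@(np.asarray(p)-P[:3,3]); return (K@(q/q[2]))[:2]
E
python3 - <<'E'
import numpy as np,cv2
from h import *
t=dict(np.load("top0.npz"));s=dict(np.load("side0.npz"))
a=cv2.resize(t["color"][120:240,260:460],None,fx=4,fy=4,interpolation=cv2.INTER_CUBIC)
cv2.imwrite("pics/tc.png",a[:,:,::-1])
a=cv2.resize(s["color"][130:330,290:480],None,fx=3,fy=3,interpolation=cv2.INTER_CUBIC)
cv2.imwrite("pics/sc.png",a[:,:,::-1])
for n,c in(("top",t),("side",s)):
    w=world(c)
    # counter plane check
    m=(abs(w[...,2])<.02)&(w[...,0]>.2)&(w[...,0]<.7)&(abs(w[...,1])<.4)
    print(n,"table z",np.median(w[...,2][m]))
    m=(w[...,2]>.008)&(w[...,2]<.2)&(w[...,0]>.2)&(w[...,0]<.9)&(abs(w[...,1])<.5)
    k,l,st,ce=cv2.connectedComponentsWithStats(m.astype(np.uint8))
    for i in range(1,k):
        if st[i,4]<25: continue
        q=w[l==i]; hi=np.percentile(q[:,2],98)
        tp=q[q[:,2]>hi-.006]
        print(ce[i].round(),st[i,4],"mean",q.mean(0).round(3),"top",hi.round(3),tp.mean(0).round(3),"ext",(q[:,:2].max(0)-q[:,:2].min(0)).round(3))
E
```

```text
top table z 0.0001750580128865309
[316. 138.] 330 mean [ 0.791 -0.029  0.012] top 0.018 [ 0.79  -0.029  0.015] ext [0.083 0.083]
[367. 140.] 276 mean [ 0.751 -0.208  0.091] top 0.153 [ 0.76  -0.211  0.151] ext [0.05 0.05]
[225. 149.] 1122 mean [0.74  0.295 0.068] top 0.086 [0.748 0.299 0.083] ext [0.103 0.139]
[270. 144.] 174 mean [0.756 0.137 0.063] top 0.084 [0.763 0.139 0.081] ext [0.04  0.042]
[407. 174.] 1556 mean [ 0.639 -0.351  0.048] top 0.094 [ 0.605 -0.313  0.094] ext [0.199 0.224]
[295. 172.] 649 mean [0.651 0.047 0.06 ] top 0.071 [0.667 0.048 0.068] ext [0.188 0.077]
[346. 171.] 507 mean [ 0.651 -0.133  0.054] top 0.089 [ 0.653 -0.134  0.087] ext [0.09  0.087]
[178. 186.] 35 mean [0.621 0.477 0.013] top 0.019 [0.624 0.475 0.015] ext [0.041 0.055]
[210. 184.] 58 mean [0.624 0.362 0.012] top 0.018 [0.624 0.362 0.014] ext [0.018 0.146]
[242. 186.] 30 mean [0.615 0.243 0.013] top 0.018 [0.616 0.248 0.015] ext [0.009 0.072]
[251. 209.] 60 mean [0.529 0.211 0.013] top 0.019 [0.537 0.209 0.015] ext [0.153 0.016]
[432. 215.] 799 mean [ 0.486 -0.425  0.056] top 0.092 [ 0.488 -0.42
[... 665 characters left out ...]
4 0.137 0.08 ] ext [0.249 0.149]
[385. 165.] 365 mean [ 0.792 -0.032  0.012] top 0.017 [ 0.793 -0.033  0.013] ext [0.083 0.084]
[418. 193.] 574 mean [ 0.753 -0.222  0.083] top 0.151 [ 0.763 -0.214  0.15 ] ext [0.049 0.049]
[373. 199.] 728 mean [ 0.648 -0.145  0.05 ] top 0.087 [ 0.656 -0.135  0.086] ext [0.093 0.09 ]
[290. 237.] 1107 mean [ 0.372 -0.121  0.055] top 0.069 [ 0.374 -0.113  0.066] ext [0.111 0.076]
[417. 251.] 2665 mean [ 0.639 -0.352  0.046] top 0.094 [ 0.607 -0.315  0.094] ext [0.2   0.222]
[324. 292.] 601 mean [ 0.358 -0.309  0.049] top 0.077 [ 0.356 -0.312  0.074] ext [0.066 0.067]
[394. 303.] 1548 mean [ 0.483 -0.437  0.054] top 0.092 [ 0.49  -0.432  0.09 ] ext [0.129 0.128]
```

View pics/tc.png

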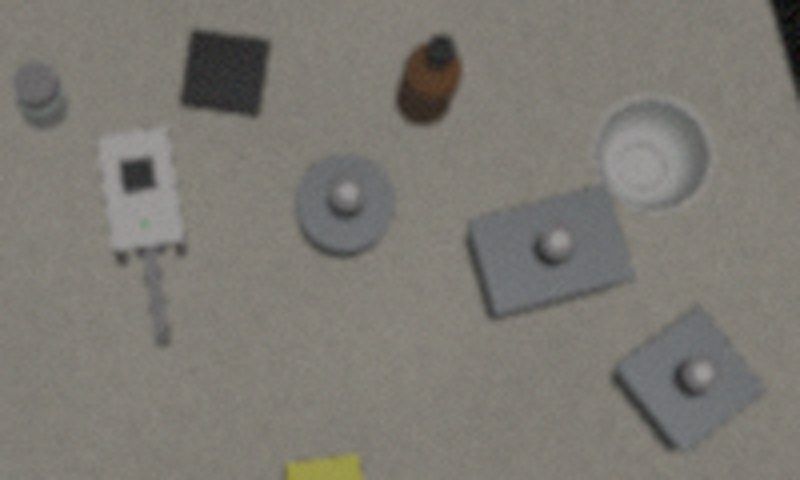

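View pics/sc.png

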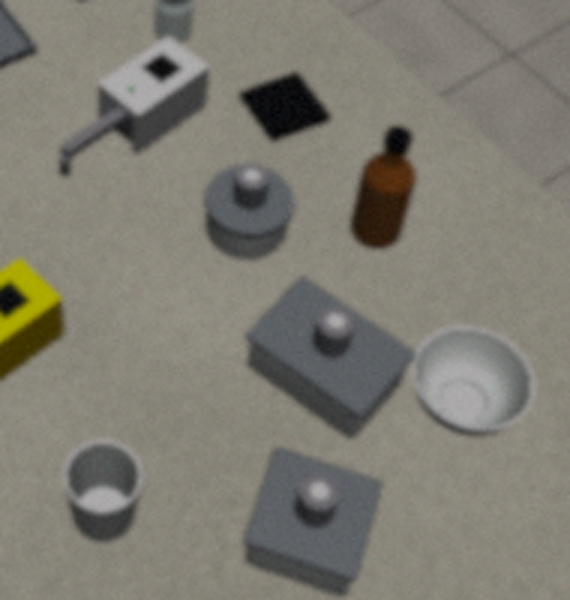

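Round tub is at (346,170), oblong at (398,182) and square at (433,213). There is no six-sided tub, and the white dock's stem points toward the robot. Next I'll fit the poses from both cameras.

```bash
cat > meas.py <<'E'
import numpy as np, cv2
from h import *
def cloud(cs,box,zr):
    r=[]
    for c in cs:
        w=world(c).reshape(-1,3)
        m=(w[:,0]>box[0])&(w[:,0]<box[1])&(w[:,1]>box[2])&(w[:,1]<box[3])&(w[:,2]>zr[0])&(w[:,2]<zr[1])
        r.append(w[m])
    return r
def rect(q):
    r=cv2.minAreaRect((q[:,:2]*1000).astype(np.float32)); b=cv2.boxPoints(r)
    return np.round(r[0],1),np.round(r[1],1),round(r[2],1)
def knob(cs,x,y,h):
    o=[]
    for q in cloud(cs,(x-.05,x+.05,y-.05,y+.05),(h-.007,h+.007)):
        if len(q)<5: o.append(None);continue
        (c,r)=cv2.minEnclosingCircle((q[:,:2]*1000).astype(np.float32))
        o.append((np.round(c,1),round(r,1),(q.mean(0)*1000).round(1),len(q)))
    return o
E
python3 - <<'E'
from meas import *
t=dict(np.load("top0.npz"));s=dict(np.load("side0.npz"));cs=[t,s]
for n,(x,y,h) in dict(round=(.655,-.134,.086),obl=(.606,-.314,.094),sq=(.489,-.43,.09)).items(): print(n,knob(cs,x,y,h))
for q in cloud(cs,(.61,.74,.0,.1),(.06,.075)): print("docktop",rect(q),len(q),q[:,2].mean())
for q in cloud(cs,(.54,.612,.0,.1),(.025,.05)): 
    v=np.linalg.svd(q[:,:2]-q[:,:2].mean(0))[2][0]; print("stem",rect(q),len(q),q.mean(0).round(4),np.degrees(np.arctan2(v[1],v[0])),q[:,0].min())
for q in cloud(cs,(.40,.66,.0,.60),(.011,.03)): pass
for q in cloud(cs,(.44,.75,-.5,-.2),(.05,.062)): print(len(q))
for q in cloud(cs,(.30,.67,.20,.50),(.009,.022)):
    print("rim",rect(q[ (q[:,0]>.34)|(q[:,1]>.36)]),len(q))
for q in cloud(cs,(.30,.67,.20,.50),(.0025,.022)):
    print("rim2",rect(q),len(q))
E
```

```text
round [(array([ 654.4, -133.8]), 17.0, array([ 653.6, -133.4,   85.9]), 74), (array([ 656.5, -133.8]), 17.5, array([ 656. , -135.9,   85.4]), 86)]
obl [(array([ 605.7, -312.9]), 17.0, array([ 605.2, -312.6,   93.6]), 76), (array([ 608.8, -315.7]), 18.7, array([ 606.6, -315.5,   93.7]), 116)]
sq [(array([ 487.6, -429.8]), 17.0, array([ 487.7, -429.3,   89.5]), 78), (array([ 490.5, -431.1]), 17.3, array([ 489.8, -431.9,   89.8]), 141)]
docktop (array([666.9,  48.5]), array([106.5,  63.7]), 7.8) 505 0.06578141799592258
docktop (array([668.6,  47.1]), array([109.5,  69.9]), 7.7) 512 0.06575700515028579
stem (array([581.4,  40.2]), array([82.1, 33.2]), 25.1) 82 [0.5769 0.0386 0.0415] -168.20348704722235 0.5404709651974788
stem (array([576.4,  35.5]), array([69.6, 18.6]), 3.0) 121 [0.5753 0.0334 0.0396] -175.1026481410198 0.5418415741124197
1335
2313
rim (array([501.5, 355.1]), array([290.8, 313.7]), 86.3) 637
rim (array([486.9, 355.7]), array([297.3, 287.3]), 85.8) 471
rim2 (array([485.2, 350.6]), array([298.4, 369.4]), 89.9) 4401
rim2 (array([485.3, 350. ]), array([299.6, 369.3]), 89.9) 3279
```

```bash
cat > plan.py <<'E'
import sys, numpy as np
from workcell import *
from scipy.spatial.transform import Rotation as R
def plan(x,y,z,xang=None):
    o=get_obs(); r=R.from_quat(o["tool_rot"]); M=r.as_matrix()
    cur=np.degrees(np.arctan2(M[1,0],M[0,0]))
    xang=cur if xang is None else xang
    d=(xang-cur+180)%360-180
    T=R.from_euler('z',xang,degrees=True)*R.from_euler('x',180,degrees=True)
    rv=(r.inv()*T).as_rotvec(degrees=True)/10
    sh=T.as_matrix().T@(np.array([x,y,z])-o["eef_pos"])/.05
    print("t %.2f pos %s xang %.2f tilt %.2f F %s w %.4f j1 %.2f j6 %.2f"%(o["clock"],o["eef_pos"].round(4),cur,np.degrees(np.arccos(-M[2,2])),o["ft_force"].round(2),o["grip_width"],o["joint_pos"][0],o["joint_pos"][5]))
    print("turn(units)",rv.round(3),"yaw deg",round(d,2)," shift after turn",sh.round(3))
if __name__=="__main__":
    plan(*[float(a) for a in sys.argv[1:]])
E
python3 plan.py .5764 .0355 .12 187.8
python3 - <<'E'
from meas import *
t=dict(np.load("top0.npz"));s=dict(np.load("side0.npz"))
# tray: floor pixels by colour/height
for c in (t,s):
    w=world(c); g=c["color"].astype(int)
    m=(abs(w[...,2]-.008)<.014)&(w[...,0]>.3)&(w[...,0]<.68)&(w[...,1]>.15)&(w[...,1]<.55)
    bl=(g[...,2]-g[...,0]>5)&m
    k,l,st,ce=cv2.connectedComponentsWithStats(bl.astype(np.uint8)); i=1+st[1:,4].argmax()
    q=w[l==i]; r=rect(q); print(r,st[i,4])
E
```

```text
t 0.10 pos [0.1575 0.474  0.2385] xang 161.62 tilt 0.11 F [ 0.06 -0.77  0.2 ] w 0.0855 j1 1.25 j6 1.57
turn(units) [-0.011 -0.003 -2.618] yaw deg 26.18  shift after turn [-7.111 -9.825  2.37 ]
(array([540.7, 366.8]), array([16. ,  7.4]), 12.3) 7
(array([493.7, 355.6]), array([297.7, 267.8]), 85.9) 3928
```

>>> send_rows(
  increments=[
    [[0, 0, 0, 0, 0, -0.87], [0, 0, 0, 0, 0, -0.87], [0, 0, 0, 0, 0, -0.87], [-0.59, -0.82, 0, 0, 0, 0], [-0.59, -0.82, 0, 0, 0, 0], [-0.59, -0.82, 0, 0, 0, 0], [-0.59, -0.82, 0, 0, 0, 0], [-0.59, -0.82, 0, 0, 0, 0]],
  ],
  grip=0,
)

```text
clock: 1.1
eef_pos: [0.3321, 0.2897, 0.239]
tool_rot: [-0.067, 0.998, -0.0, -0.0]
ft_force: [0.5, 0.1, -0.0]
grip_width: 0.0852
```

>>> send_rows(
  increments=[
    [[-0.59, -0.82, 0, 0, 0, 0], [-0.59, -0.82, 0, 0, 0, 0], [-0.59, -0.82, 0.2, 0, 0, 0], [-0.59, -0.82, 0.3, 0, 0, 0], [-0.59, -0.82, 0.4, 0, 0, 0], [-0.59, -0.82, 0.5, 0, 0, 0], [0, 0, 0.3, 0, 0, 0], [0, 0, 0, 0, 0, 0]],
  ],
)

```text
clock: 2.1
eef_pos: [0.538, 0.071, 0.1523]
tool_rot: [-0.067, 0.998, 0.0, -0.003]
ft_force: [0.3, 0.5, 0.0]
grip_width: 0.0854
```

```bash
python3 plan.py .5764 .0355 .025 187.8; python3 - <<'E'
from workcell import *; import cv2,numpy as np
for n in ["top","side"]:
    c=camera(n); np.savez(f"{n}1.npz",**c)
    g=c["color"]; g=g[100:300,220:420] if n=="top" else g[80:280,230:430]
    cv2.imwrite(f"pics/{n}1.png",cv2.resize(g,None,fx=3,fy=3)[:,:,::-1])
E
```

```text
t 2.10 pos [0.538  0.071  0.1523] xang -172.31 tilt 0.29 F [0.32 0.54 0.03] w 0.0854 j1 0.13 j6 -0.00
turn(units) [ 0.002 -0.029 -0.011] yaw deg 0.11  shift after turn [-0.665 -0.807  2.546]
```

View pics/side1.png

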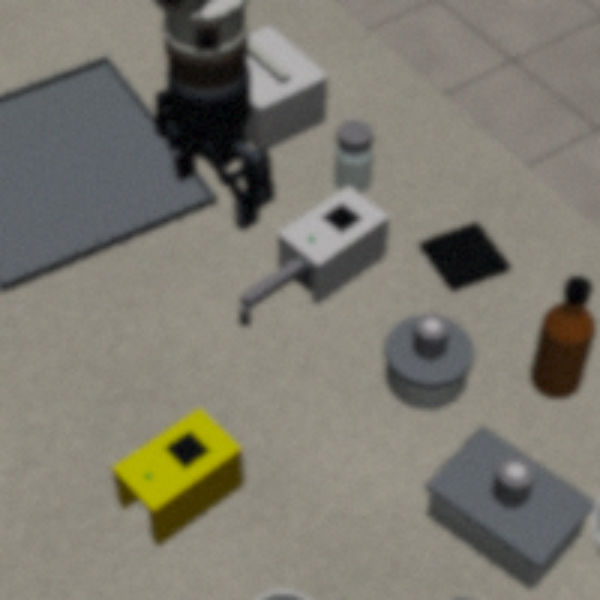

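Gripper hovers left of the dock and stem, and nothing has moved. Now I'll centre it over the stem and descend.

>>> send_rows(
  increments=[
    [[-0.33, -0.4, 0, 0, 0, 0], [-0.33, -0.4, 0, 0, 0, 0], [0, 0, 0.5, 0, 0, 0], [0, 0, 0.5, 0, 0, 0], [0, 0, 0.5, 0, 0, 0], [0, 0, 0.3, 0, 0, 0], [0, 0, 0, 0, 0, 0]],
  ],
)

```text
clock: 3.08
eef_pos: [0.5771, 0.0367, 0.0641]
tool_rot: [-0.068, 0.998, 0.0, -0.001]
ft_force: [0.2, -0.1, -0.2]
grip_width: 0.0853
```

```bash
python3 plan.py .5764 .0355 .025 187.8; python3 - <<'E'
from workcell import *; import cv2,numpy as np
from meas import *
c=camera("side"); g=c["color"][100:230,260:400]
for p in [(.588,.037,.043),(.5437,.031,.043),(.5764,.0355,.036)]:
    u=proj(c,p); cv2.circle(c["color"],tuple(int(round(v)) for v in u),0,(255,0,0),-1)
cv2.imwrite("pics/s2.png",cv2.resize(g,None,fx=4,fy=4)[:,:,::-1])
E
```

```text
t 3.08 pos [0.5771 0.0367 0.0641] xang -172.21 tilt 0.08 F [ 0.22 -0.06 -0.22] w 0.0853 j1 0.06 j6 -0.07
turn(units) [ 0.001 -0.007 -0.001] yaw deg 0.01  shift after turn [ 0.018 -0.022  0.781]
```

View pics/s2.png

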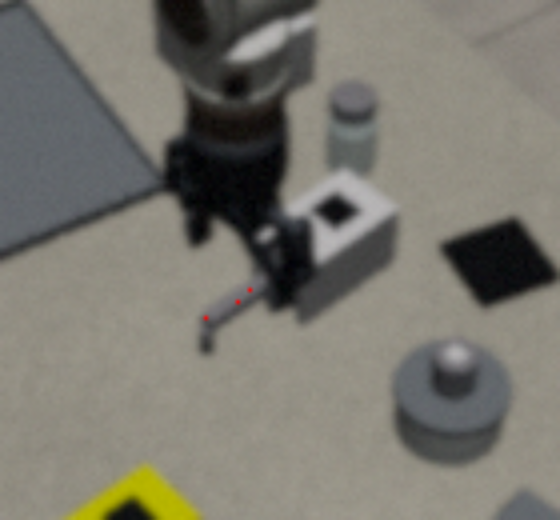

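The projected stem points lie on the stem, and the fingers straddle it. I'll descend and grip.

>>> send_rows(
  increments=[
    [[0, 0, 0.4, 0, 0, 0], [0, 0, 0.38, 0, 0, 0], [0, 0, 0, 0, 0, 0]],
  ],
)

```text
clock: 3.5
eef_pos: [0.5774, 0.0361, 0.0253]
tool_rot: [-0.067, 0.998, 0.0, -0.001]
ft_force: [-0.4, -0.5, -0.2]
grip_width: 0.0853
```

>>> send_rows(
  increments=[
    [[0, 0, 0, 0, 0, 0], [0, 0, 0, 0, 0, 0], [0, 0, 0, 0, 0, 0], [0, 0, 0, 0, 0, 0], [0, 0, 0, 0, 0, 0], [0, 0, 0, 0, 0, 0], [0, 0, 0, 0, 0, 0], [0, 0, 0, 0, 0, 0]],
  ],
  grip=1,
)

```text
clock: 4.5
eef_pos: [0.578, 0.036, 0.0256]
tool_rot: [-0.067, 0.998, 0.0, 0.0]
ft_force: [-1.4, -0.3, 4.0]
grip_width: 0.0133
```

```bash
python3 plan.py .5764 .0355 .025 187.8
```

```text
t 4.50 pos [0.578  0.036  0.0256] xang -172.28 tilt 0.03 F [-1.43 -0.35  3.99] w 0.0133 j1 0.06 j6 -0.07
turn(units) [ 0.     0.003 -0.008] yaw deg 0.08  shift after turn [ 0.034 -0.006  0.012]
```

>>> send_rows(
  increments=[
    [[0, 0, -0.03, 0, 0, 0], [0.3, 0, 0, 0, 0, 0], [0.3, 0, 0, 0, 0, 0], [0.3, 0, 0, 0, 0, 0], [0.3, 0, 0, 0, 0, 0], [0.3, 0, 0, 0, 0, 0], [0.3, 0, 0, 0, 0, 0], [0.3, 0, 0, 0, 0, 0]],
  ],
)

```text
clock: 5.5
eef_pos: [0.4729, 0.0217, 0.0262]
tool_rot: [-0.067, 0.998, -0.0, -0.001]
ft_force: [0.0, 0.3, -1.1]
grip_width: 0.013
```

>>> send_rows(
  increments=[
    [[0.2, 0, 0, 0, 0, 0], [0, 0, 0, 0, 0, 0], [0, 0, 0.02, 0, 0, 0], [0, 0, 0, 0, 0, 0]],
  ],
)

```text
clock: 6.0
eef_pos: [0.4644, 0.0205, 0.0259]
tool_rot: [-0.067, 0.998, -0.0, 0.0]
ft_force: [-0.9, -0.4, 0.2]
grip_width: 0.0128
```

```bash
python3 plan.py .5764 .0355 .025 187.8;python3 - <<'E'
from workcell import *; import cv2,numpy as np
from meas import *
c=camera("side"); g=c["color"][100:230,240:400]
cv2.imwrite("pics/s3.png",cv2.resize(g,None,fx=4,fy=4)[:,:,::-1])
E
```

```text
t 6.00 pos [0.4644 0.0205 0.0259] xang -172.28 tilt 0.02 F [-0.91 -0.38  0.17] w 0.0128 j1 0.04 j6 -0.09
turn(units) [-0.001  0.002 -0.008] yaw deg 0.08  shift after turn [-2.26  -0.007  0.018]
```

View pics/s3.png

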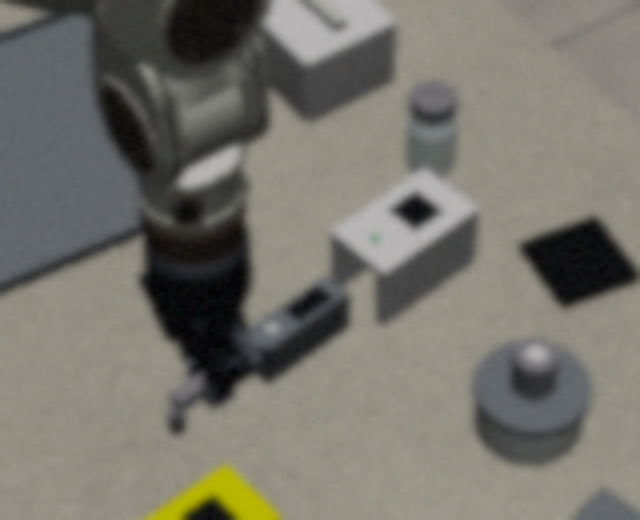

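Handle is fully out of the dock at about (290,320) in the crop. I'll release the stem and straddle the handle 22 mm ahead of its centre.

>>> send_rows(
  increments=[
    [[0, 0, 0, 0, 0, 0], [0, 0, 0, 0, 0, 0], [0, 0, 0, 0, 0, 0], [0, 0, 0, 0, 0, 0], [0, 0, 0, 0, 0, 0], [0, 0, -0.3, 0, 0, 0], [0, 0, -0.3, 0, 0, 0], [0, 0, 0, 0, 0, 0]],
  ],
  grip=0,
)

```text
clock: 7.05
eef_pos: [0.465, 0.0206, 0.0568]
tool_rot: [-0.067, 0.998, -0.0, 0.001]
ft_force: [0.4, -0.3, -0.4]
grip_width: 0.0852
```

```bash
python3 plan.py .532 .0293 .020 187.8;python3 - <<'E'
from workcell import *; import cv2,numpy as np
from meas import *
c=camera("side"); g=c["color"][100:230,240:400]
for q in cloud([camera("top"),c],(.49,.62,-.02,.08),(.035,.049)): print(rect(q),len(q))
cv2.imwrite("pics/s4.png",cv2.resize(g,None,fx=4,fy=4)[:,:,::-1])
E
```

```text
t 7.05 pos [0.465  0.0206 0.0568] xang -172.28 tilt 0.16 F [ 0.44 -0.32 -0.38] w 0.0852 j1 0.04 j6 -0.09
turn(units) [-0.001  0.016 -0.008] yaw deg 0.08  shift after turn [-1.351 -0.009  0.735]
(array([601.5,  40.9]), array([28. , 57.3]), 7.7) 25
(array([562.9,  30.8]), array([126.8,  40.1]), 18.6) 170
```

View pics/s4.png

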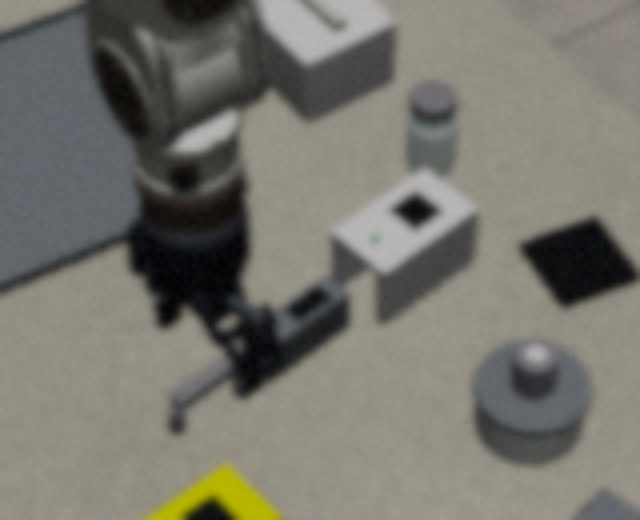

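Stem released and the thermometer is standing. Moving to the handle.

>>> send_rows(
  increments=[
    [[-0.35, 0, 0, 0, 0, 0], [-0.5, 0, 0, 0, 0, 0], [-0.5, 0, 0, 0, 0, 0], [0, 0, 0.3, 0, 0, 0], [0, 0, 0.3, 0, 0, 0], [0, 0, 0.13, 0, 0, 0], [0, 0, 0, 0, 0, 0], [0, 0, 0, 0, 0, 0]],
  ],
)

```text
clock: 8.15
eef_pos: [0.5308, 0.0296, 0.0196]
tool_rot: [-0.067, 0.998, 0.0, 0.0]
ft_force: [-0.2, -0.5, 0.5]
grip_width: 0.0856
```

```bash
python3 plan.py .532 .0293 .020 187.8;python3 - <<'E'
from workcell import *; import cv2,numpy as np
from meas import *
c=camera("side"); g=c["color"][100:230,240:400]
a=np.radians(187.8); 
for p in [(.554,.0325,.044),(.554+.125*np.cos(a),.0325+.125*np.sin(a),.002),(.554+.045*np.cos(a),.0325+.045*np.sin(a),.044)]:
    u=proj(c,p); cv2.circle(c["color"],tuple(int(round(v)) for v in u),0,(255,0,0),-1)
cv2.imwrite("pics/s5.png",cv2.resize(g,None,fx=5,fy=4)[:,:,::-1])
E
```

```text
t 8.15 pos [0.5308 0.0296 0.0196] xang -172.28 tilt 0.03 F [-0.16 -0.5   0.51] w 0.0856 j1 0.06 j6 -0.08
turn(units) [-0.     0.003 -0.008] yaw deg 0.08  shift after turn [-0.022 -0.008 -0.007]
```

View pics/s5.png

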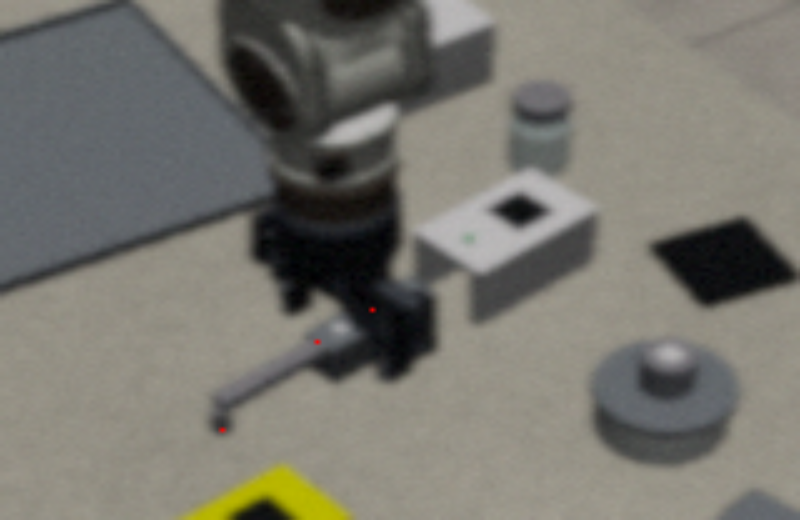

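Projected tip and front edge match the picture. Gripping the handle and lifting.

>>> send_rows(
  increments=[
    [[0, 0, 0, 0, 0, 0], [0, 0, 0, 0, 0, 0], [0, 0, 0, 0, 0, 0], [0, 0, 0, 0, 0, 0], [0, 0, 0, 0, 0, 0], [0, 0, 0, 0, 0, 0], [0, 0, 0, 0, 0, 0]],
  ],
  grip=1,
)

```text
clock: 9.07
eef_pos: [0.5312, 0.0296, 0.0196]
tool_rot: [-0.067, 0.998, 0.0, 0.0]
ft_force: [0.4, 0.3, 4.0]
grip_width: 0.0272
```

>>> send_rows(
  increments=[
    [[0, 0, -0.2, 0, 0, 0], [0, 0, -0.6, 0, 0, 0], [0, 0, -0.8, 0, 0, 0], [0, 0, -0.8, 0, 0, 0], [0, 0, -0.4, 0, 0, 0], [0, 0, 0, 0, 0, 0], [0, 0, 0, 0, 0, 0]],
  ],
)

```text
clock: 9.95
eef_pos: [0.5298, 0.0295, 0.1581]
tool_rot: [-0.067, 0.998, 0.0, -0.001]
ft_force: [0.5, 0.2, -1.5]
grip_width: 0.0272
```

```bash
python3 plan.py .655 -.033 .18 270;python3 - <<'E'
from workcell import *; import cv2,numpy as np
from meas import *
o=get_obs()
t=camera("top");s=camera("side")
from scipy.spatial.transform import Rotation as R
M=R.from_quat(o["tool_rot"]).as_matrix()
for c,n in((t,"t"),(s,"s")):
    p=o["eef_pos"]+M@[.1016,0,.0176]
    u=proj(c,p); x,y=[int(round(v)) for v in u]; cv2.circle(c["color"],(x,y),0,(255,0,0),-1)
    cv2.imwrite(f"pics/{n}6.png",cv2.resize(c["color"][y-50:y+50,x-50:x+70],None,fx=5,fy=5)[:,:,::-1])
for n,(x,y,h) in dict(round=(.655,-.134,.086),obl=(.606,-.314,.094),sq=(.489,-.43,.09)).items(): print(n,knob([t,s],x,y,h))
E
```

```text
t 9.95 pos [0.5298 0.0295 0.1581] xang -172.28 tilt 0.15 F [ 0.49  0.15 -1.5 ] w 0.0272 j1 0.06 j6 -0.08
turn(units) [ 0.011 -0.011 -8.228] yaw deg 82.28  shift after turn [ 1.25  -2.505 -0.439]
round [(array([ 653.5, -133.9]), 17.1, array([ 653.7, -133.5,   85.4]), 71), (array([ 655. , -134.5]), 18.6, array([ 656.1, -136.1,   85.6]), 87)]
obl [(array([ 604.8, -312.3]), 16.8, array([ 605.1, -312.7,   93.8]), 75), (array([ 607.8, -313.9]), 17.7, array([ 606.6, -315.2,   93.5]), 112)]
sq [(array([ 487.6, -429.4]), 16.9, array([ 488. , -429.2,   90.1]), 77), (array([ 490.3, -431.5]), 17.2, array([ 489.6, -431.9,   89.6]), 143)]
```

View pics/s6.png

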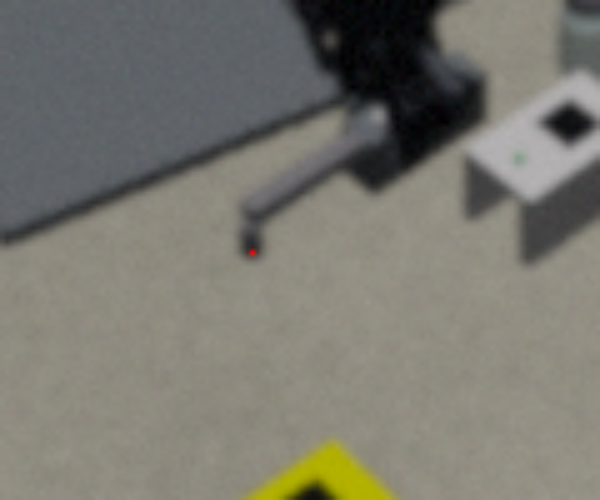

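View pics/t6.png

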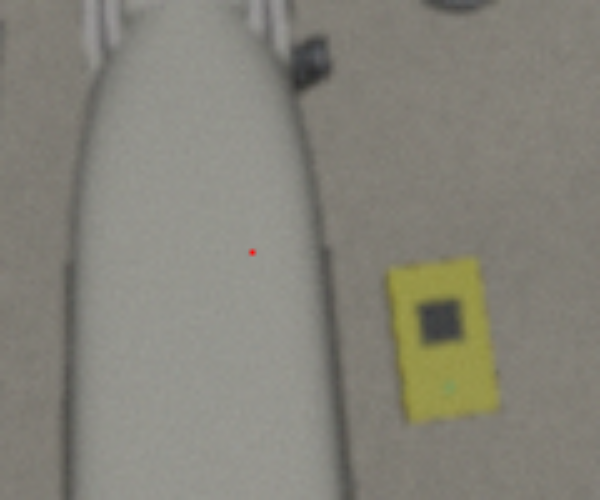

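Tip prediction matches the side view. Rotating so the stem points to -y, then to the round tub.

>>> send_rows(
  increments=[
    [[0, 0, -0.1, 0, 0, -0.9], [0, 0, -0.1, 0, 0, -0.9], [0, 0, -0.1, 0, 0, -0.9], [0, 0, -0.1, 0, 0, -0.9], [0, 0, 0, 0, 0, -0.9], [0, 0, 0, 0, 0, -0.9], [0, 0, 0, 0, 0, -0.9], [0, 0, 0, 0, 0, -0.9]],
  ],
)

```text
clock: 11.05
eef_pos: [0.5299, 0.0295, 0.1778]
tool_rot: [-0.643, 0.766, 0.001, -0.001]
ft_force: [0.1, 0.7, -1.8]
grip_width: 0.0271
```

>>> send_rows(
  increments=[
    [[0, 0, 0, 0, 0, -0.9], [0, 0, 0, 0, 0, -0.13], [0.25, -0.5, 0, 0, 0, 0], [0.25, -0.5, 0, 0, 0, 0], [0.25, -0.5, 0, 0, 0, 0], [0.25, -0.5, 0, 0, 0, 0], [0.2, -0.4, 0, 0, 0, 0], [0, 0, 0, 0, 0, 0]],
  ],
)

```text
clock: 12.05
eef_pos: [0.6513, -0.0311, 0.1777]
tool_rot: [-0.706, 0.708, 0.001, -0.001]
ft_force: [0.4, -0.5, -1.5]
grip_width: 0.0273
```

```bash
python3 plan.py .6545 -.0327 .1036 270;python3 - <<'E'
from workcell import *; import cv2,numpy as np
from meas import *
t=camera("top");s=camera("side")
print(knob([t,s],.655,-.134,.086))
E
```

```text
t 12.05 pos [ 0.6513 -0.0311  0.1777] xang -90.15 tilt 0.10 F [ 0.42 -0.51 -1.52] w 0.0273 j1 -0.05 j6 -1.62
turn(units) [ 0.01   0.    -0.015] yaw deg 0.15  shift after turn [ 0.032 -0.064  1.481]
[(array([ 654.5, -133.4]), 17.2, array([ 652.9, -133. ,   85.7]), 70), (array([ 657.6, -134.7]), 18.1, array([ 656.2, -136.4,   85.2]), 91)]
```

>>> send_rows(
  increments=[
    [[0.03, -0.06, 0.5, 0, 0, 0], [0, 0, 0.5, 0, 0, 0], [0, 0, 0.25, 0, 0, 0], [0, 0, 0, 0, 0, 0], [0, 0, 0, 0, 0, 0]],
  ],
)

```text
clock: 12.78
eef_pos: [0.6544, -0.0317, 0.1181]
tool_rot: [0.707, -0.707, 0.001, -0.001]
ft_force: [-0.7, -0.4, -0.1]
grip_width: 0.0271
```

```bash
python3 plan.py .6545 -.0327 .1036 270;cat > snap.py <<'E'
from workcell import *; import cv2,numpy as np,sys
from meas import *
# snap x y z tag
p=[float(a) for a in sys.argv[1:4]]; im=[]
for n in ("top","side"):
    c=camera(n); x,y=[int(round(v)) for v in proj(c,p)]
    x=max(35,min(604,x)); y=max(35,min(364,y))
    im.append(cv2.resize(c["color"][y-35:y+35,x-35:x+35],(400,400),interpolation=cv2.INTER_CUBIC))
cv2.imwrite(f"pics/{sys.argv[4]}.png",np.hstack(im)[:,:,::-1])
E
python3 snap.py .6545 -.134 .09 r1
```

```text
t 12.78 pos [ 0.6544 -0.0317  0.1181] xang -89.97 tilt 0.11 F [-0.74 -0.44 -0.14] w 0.0271 j1 -0.05 j6 -1.62
turn(units) [-0.011 -0.     0.003] yaw deg -0.03  shift after turn [ 0.02  -0.003  0.289]
```

View pics/r1.png

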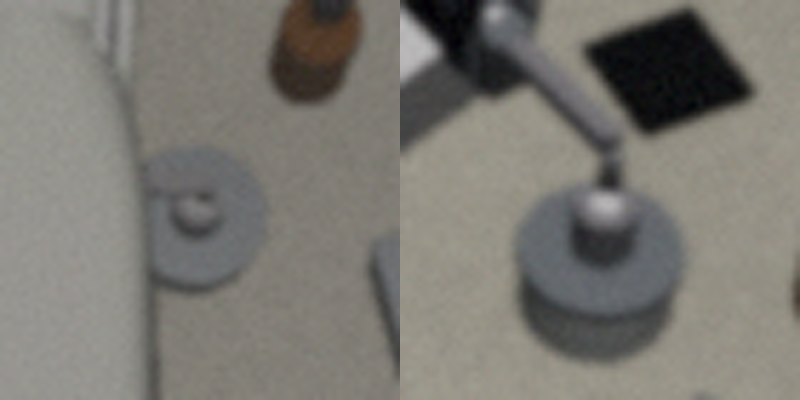

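Tip hangs 14 mm above the knob and is centred. Lowering gently while watching the force.

>>> send_rows(
  increments=[
    [[0, 0, 0.12, 0, 0, 0], [0, 0, 0.1, 0, 0, 0], [0, 0, 0, 0, 0, 0], [0, 0, 0, 0, 0, 0]],
  ],
)

```text
clock: 13.38
eef_pos: [0.6538, -0.0319, 0.1057]
tool_rot: [0.707, -0.707, -0.0, 0.0]
ft_force: [-0.5, -0.0, -1.7]
grip_width: 0.0272
```

>>> send_rows(
  increments=[
    [[0, 0, 0.04, 0, 0, 0], [0, 0, 0.03, 0, 0, 0], [0, 0, 0, 0, 0, 0]],
  ],
)

```text
clock: 13.75
eef_pos: [0.6541, -0.0318, 0.1032]
tool_rot: [0.707, -0.707, 0.0, -0.0]
ft_force: [-0.8, 1.1, 2.2]
grip_width: 0.0269
```

```bash
python3 plan.py .6545 -.0327 .1036 270;python3 -c "
from workcell import *
o=get_obs();print(o['ft_force'],o['ft_torque'])"; python3 snap.py .6545 -.134 .09 r2
```

```text
t 13.75 pos [ 0.6541 -0.0318  0.1032] xang -89.98 tilt 0.07 F [-0.81  1.07  2.17] w 0.0269 j1 -0.05 j6 -1.62
turn(units) [-0.007 -0.001  0.002] yaw deg -0.02  shift after turn [ 0.018 -0.007 -0.009]
[-0.81102241  1.07125121  2.17009981] [-0.17275921  0.24532148 -0.08354339]
```

View pics/r2.png

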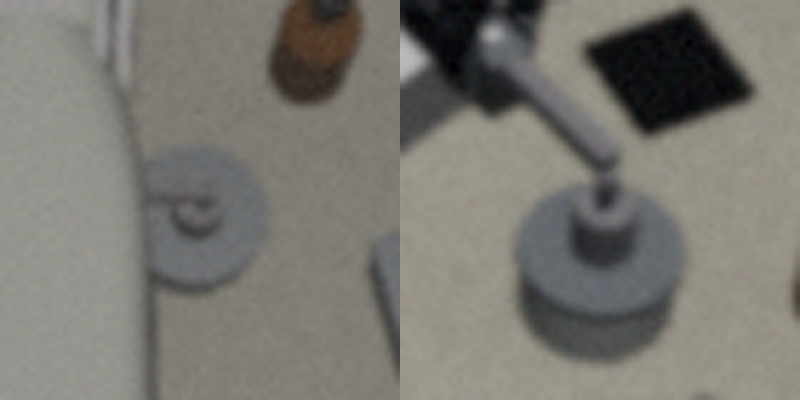

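Tip rests on the knob at about (605,203), with roughly 4 N of contact force. Holding for over a second.

>>> send_rows(
  increments=[
    [[0, 0, 0, 0, 0, 0], [0, 0, 0, 0, 0, 0], [0, 0, 0, 0, 0, 0], [0, 0, 0, 0, 0, 0], [0, 0, 0, 0, 0, 0], [0, 0, 0, 0, 0, 0], [0, 0, 0, 0, 0, 0], [0, 0, 0, 0, 0, 0]],
  ],
)

```text
clock: 14.85
eef_pos: [0.6542, -0.0317, 0.1028]
tool_rot: [0.707, -0.707, 0.0, -0.0]
ft_force: [-1.7, 2.1, 6.2]
grip_width: 0.0271
```

>>> send_rows(
  increments=[
    [[0, 0, 0, 0, 0, 0], [0, 0, 0, 0, 0, 0], [0, 0, -0.3, 0, 0, 0], [0, 0, -0.6, 0, 0, 0], [0, 0, -0.6, 0, 0, 0], [0, 0, -0.5, 0, 0, 0], [0, 0, 0, 0, 0, 0]],
  ],
)

```text
clock: 15.72
eef_pos: [0.6552, -0.0322, 0.2048]
tool_rot: [0.707, -0.707, 0.002, -0.002]
ft_force: [1.6, 0.1, -1.7]
grip_width: 0.0273
```

```bash
python3 plan.py .4889 -.3291 .16 270;python3 - <<'E'
from workcell import *; import cv2,numpy as np
from meas import *
t=camera("top");s=camera("side")
for n,(x,y,h) in dict(round=(.655,-.134,.086),obl=(.606,-.314,.094),sq=(.489,-.43,.09)).items(): print(n,knob([t,s],x,y,h))
E
```

```text
t 15.72 pos [ 0.6552 -0.0322  0.2048] xang -90.00 tilt 0.27 F [ 1.58  0.1  -1.69] w 0.0273 j1 -0.05 j6 -1.62
turn(units) [-0.027 -0.001  0.   ] yaw deg -0.0  shift after turn [5.938 3.326 0.895]
round [(array([ 654.3, -133.7]), 16.9, array([ 653.9, -133.3,   85.5]), 72), (array([ 657.6, -134.3]), 18.5, array([ 655.8, -136.7,   85.6]), 90)]
obl [(array([ 605.3, -312.7]), 16.7, array([ 604.9, -312.2,   93.4]), 75), (array([ 607. , -314.7]), 18.2, array([ 606.8, -315.4,   93.3]), 115)]
sq [(array([ 488.5, -429.9]), 17.0, array([ 487.7, -429.1,   89.4]), 79), (array([ 490.8, -431.6]), 17.3, array([ 489.4, -431.8,   89.7]), 144)]
```

>>> send_rows(
  increments=[
    [[0.5, 0.28, 0, 0, 0, 0], [0.5, 0.28, 0, 0, 0, 0], [0.7, 0.39, 0, 0, 0, 0], [0.7, 0.39, 0, 0, 0, 0], [0.7, 0.39, 0, 0, 0, 0], [0.7, 0.39, 0, 0, 0, 0], [0.7, 0.39, 0, 0, 0, 0], [0.7, 0.39, 0, 0, 0, 0]],
  ],
)

```text
clock: 16.82
eef_pos: [0.5071, -0.2924, 0.2001]
tool_rot: [0.707, -0.707, -0.002, 0.0]
ft_force: [0.3, 0.6, -2.2]
grip_width: 0.0272
```

>>> send_rows(
  increments=[
    [[0.45, 0.27, 0, 0, 0, 0], [0.29, 0.15, 0, 0, 0, 0], [0, 0, 0.4, 0, 0, 0], [0, 0, 0.5, 0, 0, 0], [0, 0, 0, 0, 0, 0], [0, 0, 0, 0, 0, 0]],
  ],
)

```text
clock: 17.58
eef_pos: [0.4883, -0.3287, 0.1575]
tool_rot: [0.707, -0.707, -0.0, -0.0]
ft_force: [0.0, 0.0, -1.6]
grip_width: 0.0271
```

```bash
python3 plan.py .4889 -.3289 .1075 270;python3 - <<'E'
from workcell import *; import cv2,numpy as np
from meas import *
t=camera("top");s=camera("side")
for n,(x,y,h) in dict(obl=(.606,-.314,.094),sq=(.489,-.43,.09)).items(): print(n,knob([t,s],x,y,h))
E
python3 snap.py .489 -.43 .1 q1
```

```text
t 17.57 pos [ 0.4883 -0.3287  0.1575] xang -89.94 tilt 0.01 F [ 0.    0.02 -1.59] w 0.0271 j1 -0.59 j6 -2.16
turn(units) [-0.     0.001  0.006] yaw deg -0.06  shift after turn [ 0.004 -0.012  1.001]
obl [(array([ 605.4, -311.6]), 17.0, array([ 605.2, -312.7,   93.8]), 75), (array([ 608., -315.]), 17.4, array([ 607. , -315.7,   93.9]), 113)]
sq [None, (array([ 490.1, -431. ]), 17.6, array([ 489.4, -431.7,   89.8]), 140)]
```

View pics/q1.png

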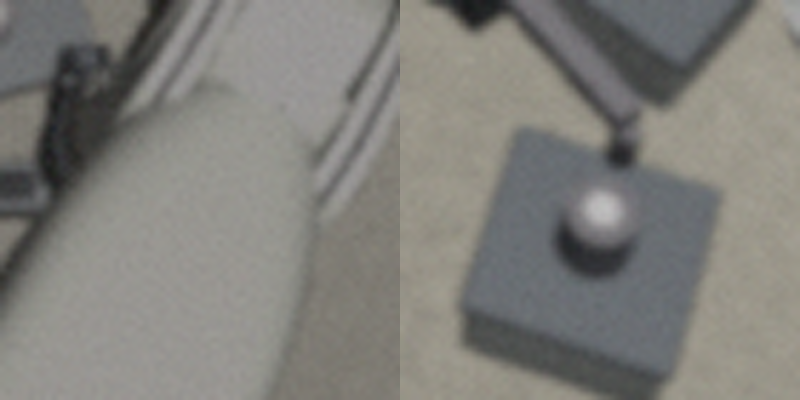

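Tip is above the square tub's knob and offset only by height. Lowering.

>>> send_rows(
  increments=[
    [[0, 0, 0.4, 0, 0, 0], [0, 0, 0.3, 0, 0, 0], [0, 0, 0.15, 0, 0, 0], [0, 0, 0.1, 0, 0, 0], [0, 0, 0, 0, 0, 0], [0, 0, 0, 0, 0, 0]],
  ],
)

```text
clock: 18.52
eef_pos: [0.4883, -0.3292, 0.1103]
tool_rot: [0.707, -0.707, 0.0, -0.0]
ft_force: [-0.4, -0.2, -1.0]
grip_width: 0.0273
```

>>> send_rows(
  increments=[
    [[0, 0, 0.04, 0, 0, 0], [0, 0, 0.03, 0, 0, 0], [0, 0, 0, 0, 0, 0]],
  ],
)

```text
clock: 18.9
eef_pos: [0.4883, -0.329, 0.1071]
tool_rot: [0.707, -0.707, 0.001, -0.0]
ft_force: [-0.6, 1.7, 2.5]
grip_width: 0.0273
```

```bash
python3 plan.py .4889 -.3289 .1075 270; python3 snap.py .489 -.43 .1 q2
```

```text
t 18.90 pos [ 0.4883 -0.329   0.1071] xang -89.98 tilt 0.07 F [-0.55  1.73  2.48] w 0.0273 j1 -0.59 j6 -2.16
turn(units) [-0.005 -0.004  0.002] yaw deg -0.02  shift after turn [-0.002 -0.013 -0.008]
```

View pics/q2.png

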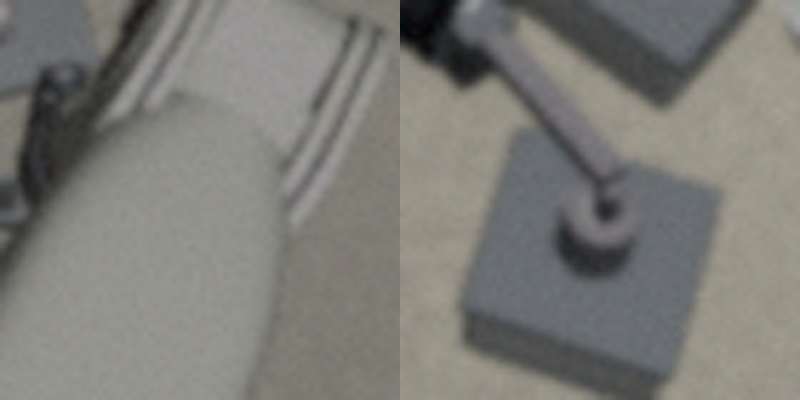

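Tip rests on the centre of the square tub's knob at (605,212). Holding, then lifting.

>>> send_rows(
  increments=[
    [[0, 0, 0, 0, 0, 0], [0, 0, 0, 0, 0, 0], [0, 0, 0, 0, 0, 0], [0, 0, 0, 0, 0, 0], [0, 0, 0, 0, 0, 0], [0, 0, 0, 0, 0, 0], [0, 0, 0, 0, 0, 0], [0, 0, 0, 0, 0, 0]],
  ],
)

```text
clock: 20.0
eef_pos: [0.4883, -0.329, 0.1068]
tool_rot: [0.707, -0.707, 0.0, -0.0]
ft_force: [-0.5, 2.9, 6.7]
grip_width: 0.0271
```

>>> send_rows(
  increments=[
    [[0, 0, 0, 0, 0, 0], [0, 0, 0, 0, 0, 0], [0, 0, -0.3, 0, 0, 0], [0, 0, -0.6, 0, 0, 0], [0, 0, -0.6, 0, 0, 0], [0, 0, -0.4, 0, 0, 0], [0, 0, 0, 0, 0, 0]],
  ],
)

```text
clock: 20.88
eef_pos: [0.4888, -0.3298, 0.2032]
tool_rot: [0.707, -0.707, 0.002, -0.0]
ft_force: [1.0, -0.7, -1.7]
grip_width: 0.0275
```

```bash
python3 plan.py .6062 -.2122 .16 270;python3 - <<'E'
from workcell import *; import cv2,numpy as np
from meas import *
t=camera("top");s=camera("side")
for n,(x,y,h) in dict(round=(.655,-.134,.086),obl=(.606,-.314,.094),sq=(.489,-.43,.09)).items(): print(n,knob([t,s],x,y,h))
E
```

```text
t 20.88 pos [ 0.4888 -0.3298  0.2032] xang -90.00 tilt 0.21 F [ 0.99 -0.71 -1.67] w 0.0275 j1 -0.59 j6 -2.16
turn(units) [-0.017 -0.012  0.   ] yaw deg -0.0  shift after turn [-2.351 -2.349  0.863]
round [(array([ 654.2, -134.1]), 17.3, array([ 654.4, -133.6,   85.2]), 70), None]
obl [(array([ 605.9, -313.2]), 17.0, array([ 605.2, -312.5,   93. ]), 74), (array([ 607.3, -314.1]), 17.5, array([ 606.4, -315.5,   93.9]), 115)]
sq [None, (array([ 490.7, -430.6]), 17.0, array([ 489.6, -431.7,   89.6]), 142)]
```

>>> send_rows(
  increments=[
    [[-0.3, -0.3, 0, 0, 0, 0], [-0.5, -0.5, 0, 0, 0, 0], [-0.5, -0.5, 0, 0, 0, 0], [-0.5, -0.5, 0, 0, 0, 0], [-0.35, -0.35, 0.3, 0, 0, 0], [-0.2, -0.2, 0.5, 0, 0, 0], [0, 0, 0.3, 0, 0, 0], [0, 0, 0, 0, 0, 0]],
  ],
)

```text
clock: 21.98
eef_pos: [0.6035, -0.211, 0.1435]
tool_rot: [0.707, -0.707, -0.002, 0.001]
ft_force: [-0.3, -0.3, -0.8]
grip_width: 0.0274
```

```bash
python3 plan.py .6062 -.2122 .1115 270;python3 - <<'E'
from workcell import *; import cv2,numpy as np
from meas import *
t=camera("top");s=camera("side")
for n,(x,y,h) in dict(obl=(.606,-.314,.094)).items(): print(n,knob([t,s],x,y,h))
E
```

```text
t 21.98 pos [ 0.6035 -0.211   0.1435] xang -90.00 tilt 0.32 F [-0.28 -0.33 -0.79] w 0.0274 j1 -0.34 j6 -1.91
turn(units) [0.031 0.009 0.   ] yaw deg -0.0  shift after turn [ 0.024 -0.054  0.64 ]
obl [None, (array([ 607.4, -313.7]), 17.7, array([ 606.8, -315.4,   93.4]), 113)]
```

>>> send_rows(
  increments=[
    [[0.02, -0.03, 0.3, 0, 0, 0], [0, 0, 0.2, 0, 0, 0], [0, 0, 0.08, 0, 0, 0], [0, 0, 0, 0, 0, 0], [0, 0, 0, 0, 0, 0]],
  ],
)

```text
clock: 22.7
eef_pos: [0.6071, -0.2125, 0.1177]
tool_rot: [0.707, -0.707, 0.0, -0.0]
ft_force: [0.0, 0.2, -0.5]
grip_width: 0.0271
```

>>> send_rows(
  increments=[
    [[0, 0, 0.04, 0, 0, 0], [0, 0, 0.03, 0, 0, 0], [0, 0, 0, 0, 0, 0]],
  ],
)

```text
clock: 23.08
eef_pos: [0.6068, -0.2123, 0.1136]
tool_rot: [0.707, -0.707, -0.0, 0.0]
ft_force: [-0.3, -0.0, -0.9]
grip_width: 0.0273
```

```bash
python3 plan.py .6062 -.2122 .1115 270; python3 snap.py .606 -.314 .1 o2
```

```text
t 23.07 pos [ 0.6068 -0.2123  0.1136] xang -89.98 tilt 0.02 F [-0.25 -0.04 -0.93] w 0.0273 j1 -0.34 j6 -1.91
turn(units) [0.002 0.    0.002] yaw deg -0.02  shift after turn [-0.003  0.012  0.043]
```

View pics/o2.png

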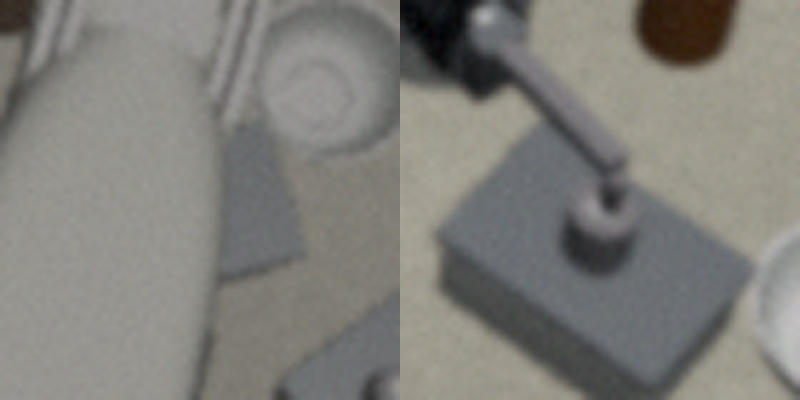

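About 2 mm left to go; tip is centred over the oblong tub's knob.

>>> send_rows(
  increments=[
    [[0, 0, 0.03, 0, 0, 0], [0, 0, 0.025, 0, 0, 0], [0, 0, 0, 0, 0, 0], [0, 0, 0, 0, 0, 0]],
  ],
)

```text
clock: 23.68
eef_pos: [0.607, -0.2124, 0.1114]
tool_rot: [0.707, -0.707, 0.0, -0.0]
ft_force: [0.5, 1.8, 1.3]
grip_width: 0.0269
```

>>> send_rows(
  increments=[
    [[0, 0, 0, 0, 0, 0], [0, 0, 0, 0, 0, 0], [0, 0, 0, 0, 0, 0], [0, 0, 0, 0, 0, 0]],
  ],
)

```text
clock: 24.18
eef_pos: [0.607, -0.2123, 0.1113]
tool_rot: [0.707, -0.707, 0.0, -0.0]
ft_force: [0.1, 2.4, 1.9]
grip_width: 0.0272
```

```bash
python3 plan.py .6062 -.2122 .1115 270; python3 snap.py .606 -.314 .1 o3
```

```text
t 24.18 pos [ 0.607  -0.2123  0.1113] xang -89.98 tilt 0.02 F [0.11 2.37 1.88] w 0.0272 j1 -0.34 j6 -1.91
turn(units) [-0.002 -0.     0.002] yaw deg -0.02  shift after turn [-0.003  0.016 -0.005]
```

View pics/o3.png

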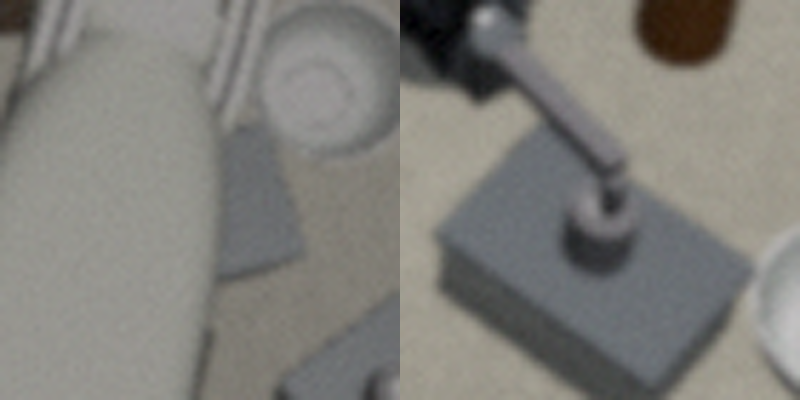

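Contact made with about 3 N, near the knob's centre. Holding, then lifting.

>>> send_rows(
  increments=[
    [[0, 0, 0.01, 0, 0, 0], [0, 0, 0, 0, 0, 0], [0, 0, 0, 0, 0, 0], [0, 0, 0, 0, 0, 0], [0, 0, 0, 0, 0, 0], [0, 0, 0, 0, 0, 0], [0, 0, 0, 0, 0, 0], [0, 0, 0, 0, 0, 0]],
  ],
)

```text
clock: 25.28
eef_pos: [0.607, -0.2123, 0.1109]
tool_rot: [0.707, -0.707, 0.0, -0.0]
ft_force: [-1.5, 2.8, 5.6]
grip_width: 0.0275
```

>>> send_rows(
  increments=[
    [[0, 0, 0, 0, 0, 0], [0, 0, 0, 0, 0, 0], [0, 0, -0.3, 0, 0, 0], [0, 0, -0.6, 0, 0, 0], [0, 0, -0.6, 0, 0, 0], [0, 0, -0.4, 0, 0, 0], [0, 0, 0, 0, 0, 0]],
  ],
)

```text
clock: 26.15
eef_pos: [0.608, -0.2132, 0.2076]
tool_rot: [-0.707, 0.707, -0.002, 0.001]
ft_force: [-0.5, 0.2, -1.9]
grip_width: 0.0273
```

```bash
python3 plan.py .535 .0296 .20 187.8;python3 - <<'E'
from workcell import *; import cv2,numpy as np
from meas import *
t=camera("top");s=camera("side")
for n,(x,y,h) in dict(round=(.655,-.134,.086),obl=(.606,-.314,.094),sq=(.489,-.43,.09)).items(): print(n,knob([t,s],x,y,h))
for q in cloud([t,s],(.61,.74,.0,.1),(.06,.075)): print("docktop",rect(q),len(q))
# tip measured vs predicted (side view)
E
```

```text
t 26.15 pos [ 0.608  -0.2132  0.2076] xang -90.00 tilt 0.24 F [-0.47  0.2  -1.89] w 0.0273 j1 -0.34 j6 -1.91
turn(units) [-0.025  0.009  8.22 ] yaw deg -82.2  shift after turn [0.787 5.009 0.152]
round [(array([ 654.6, -133.2]), 16.5, array([ 653.8, -133.3,   86.2]), 71), (array([ 650.3, -134.5]), 18.2, array([ 647.5, -136.4,   84.4]), 37)]
obl [None, (array([ 607.4, -314.8]), 17.8, array([ 606.9, -315.3,   93.7]), 113)]
sq [(array([ 487.5, -429.4]), 17.0, array([ 487.7, -429.1,   89.7]), 80), (array([ 490.6, -431.9]), 17.5, array([ 489.5, -431.5,   89.8]), 141)]
docktop (array([666.9,  48.6]), array([106.3,  63.8]), 7.7) 513
docktop (array([669.2,  47. ]), array([110.1,  67.2]), 7.1) 513
```

All three readings are done. Bringing the thermometer back to line up with the dock.

>>> send_rows(
  increments=[
    [[0, 0, 0, 0, 0, 0.92], [0, 0, 0, 0, 0, 0.92], [0, 0, 0, 0, 0, 0.92], [0, 0, 0, 0, 0, 0.92], [0, 0, 0, 0, 0, 0.92], [0, 0, 0, 0, 0, 0.92], [0, 0, 0, 0, 0, 0.9], [0, 0, 0, 0, 0, 0.9]],
  ],
)

```text
clock: 27.25
eef_pos: [0.6059, -0.2122, 0.2033]
tool_rot: [-0.144, 0.99, 0.001, -0.002]
ft_force: [-0.4, -0.2, -1.3]
grip_width: 0.0274
```

>>> send_rows(
  increments=[
    [[0, 0, 0, 0, 0, 0.9], [0.1, 0.6, 0, 0, 0, 0], [0.1, 0.7, 0, 0, 0, 0], [0.1, 0.8, 0, 0, 0, 0], [0.1, 0.8, 0, 0, 0, 0], [0.1, 0.8, 0, 0, 0, 0], [0.1, 0.7, 0, 0, 0, 0], [0.19, 0.6, 0, 0, 0, 0]],
  ],
)

```text
clock: 28.25
eef_pos: [0.5324, 0.0312, 0.2038]
tool_rot: [-0.069, 0.998, 0.0, -0.002]
ft_force: [0.2, -0.4, -1.5]
grip_width: 0.0273
```

>>> send_rows(
  increments=[
    [[0, 0, 0.4, 0, 0, 0], [0, 0, 0.6, 0, 0, 0], [0, 0, 0.6, 0, 0, 0], [0, 0, 0, 0, 0, 0], [0, 0, 0, 0, 0, 0]],
  ],
)

```text
clock: 28.88
eef_pos: [0.5338, 0.0298, 0.1257]
tool_rot: [-0.068, 0.998, -0.0, -0.0]
ft_force: [1.0, 0.0, -0.8]
grip_width: 0.0274
```

```bash
python3 plan.py .5308 .0296 .021 187.72; python3 snap.py .54 .03 .1 d1
```

```text
t 28.88 pos [0.5338 0.0298 0.1257] xang -172.19 tilt 0.02 F [ 0.99  0.04 -0.78] w 0.0274 j1 0.06 j6 -0.08
turn(units) [-0.    -0.002  0.009] yaw deg -0.09  shift after turn [0.06  0.004 2.095]
```

View pics/d1.png

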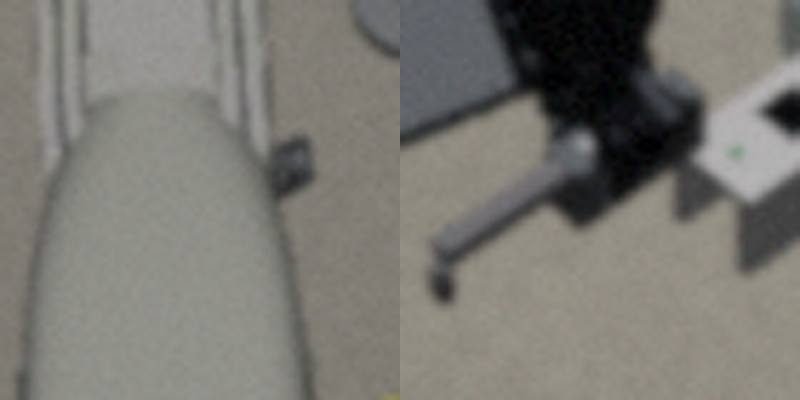

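>>> send_rows(
  increments=[
    [[0.06, 0, 0.4, 0, 0, 0], [0, 0, 0.5, 0, 0, 0], [0, 0, 0.5, 0, 0, 0], [0, 0, 0.4, 0, 0, 0], [0, 0, 0.23, 0, 0, 0], [0, 0, 0, 0, 0, 0], [0, 0, 0, 0, 0, 0]],
  ],
)

```text
clock: 29.85
eef_pos: [0.5318, 0.0295, 0.0251]
tool_rot: [-0.068, 0.998, -0.0, 0.001]
ft_force: [-0.3, -0.1, -0.9]
grip_width: 0.0272
```

```bash
python3 plan.py .5308 .0296 .021 187.72; python3 snap.py .58 .03 .03 d2
```

```text
t 29.85 pos [0.5318 0.0295 0.0251] xang -172.18 tilt 0.12 F [-0.35 -0.05 -0.91] w 0.0272 j1 0.06 j6 -0.08
turn(units) [-0.001  0.012  0.01 ] yaw deg -0.1  shift after turn [0.019 0.004 0.083]
```

View pics/d2.png

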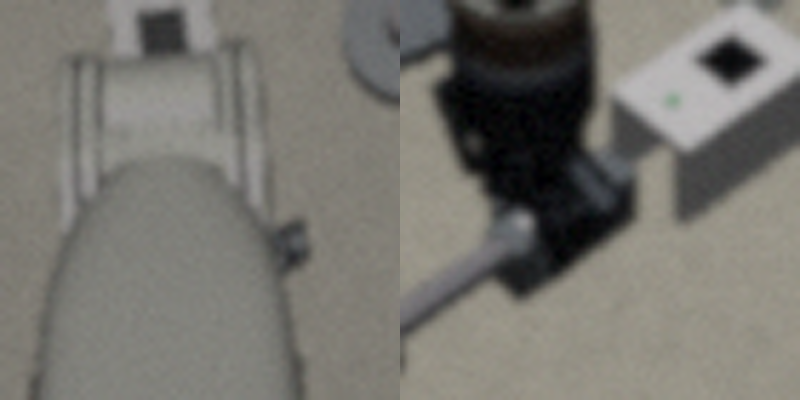

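Handle is lined up with the bay. Lowering a little and sliding it partly in.

>>> send_rows(
  increments=[
    [[0, 0, 0.06, 0, 0, 0], [-0.2, 0, 0, 0, 0, 0], [-0.2, 0, 0, 0, 0, 0], [-0.2, 0, 0, 0, 0, 0], [-0.2, 0, 0, 0, 0, 0], [0, 0, 0, 0, 0, 0]],
  ],
)

```text
clock: 30.7
eef_pos: [0.5715, 0.0351, 0.021]
tool_rot: [-0.068, 0.998, 0.0, 0.0]
ft_force: [-0.5, 0.4, -1.4]
grip_width: 0.0273
```

>>> send_rows(
  increments=[
    [[-0.2, 0, 0, 0, 0, 0], [-0.15, 0, 0, 0, 0, 0], [-0.1, 0, 0, 0, 0, 0], [0, 0, 0.04, 0, 0, 0], [0, 0, 0, 0, 0, 0]],
  ],
)

```text
clock: 31.32
eef_pos: [0.5936, 0.0381, 0.0197]
tool_rot: [-0.068, 0.998, 0.0, 0.001]
ft_force: [2.4, 0.0, 0.8]
grip_width: 0.0273
```

```bash
python3 plan.py .5308 .0296 .0196 187.8; python3 snap.py .61 .03 .03 d3
```

```text
t 31.32 pos [0.5936 0.0381 0.0197] xang -172.18 tilt 0.12 F [2.44 0.04 0.81] w 0.0273 j1 0.06 j6 -0.07
turn(units) [-0.     0.012  0.002] yaw deg -0.02  shift after turn [1.267 0.002 0.002]
```

View pics/d3.png

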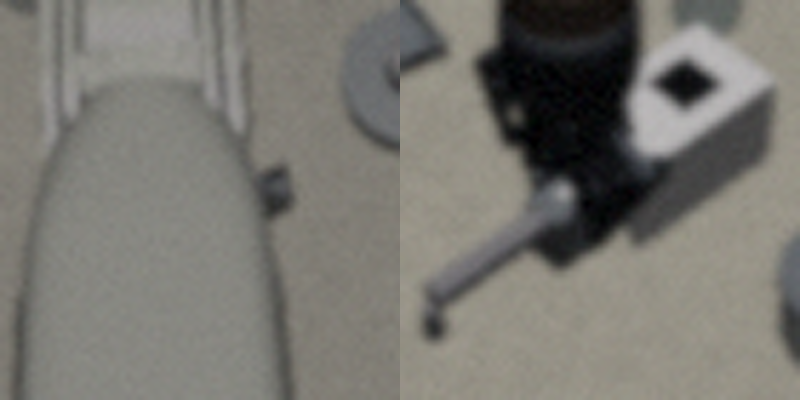

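Handle is about 45 mm inside with no contact forces. Releasing it and taking the stem to push it home.

>>> send_rows(
  increments=[
    [[0, 0, 0, 0, 0, 0], [0, 0, 0, 0, 0, 0], [0, 0, 0, 0, 0, 0], [0, 0, 0, 0, 0, 0], [0, 0, 0, 0, 0, 0], [0, 0, -0.3, 0, 0, 0], [0, 0, 0, 0, 0, 0]],
  ],
  grip=0,
)

```text
clock: 32.3
eef_pos: [0.5943, 0.0381, 0.0361]
tool_rot: [-0.068, 0.998, -0.0, 0.002]
ft_force: [0.5, -0.7, 0.9]
grip_width: 0.0854
```

>>> send_rows(
  increments=[
    [[0.3, 0, 0, 0, 0, 0], [0.4, 0, 0, 0, 0, 0], [0.4, 0, 0, 0, 0, 0], [0.24, 0, 0, 0, 0, 0], [0, 0, 0.18, 0, 0, 0], [0, 0, 0, 0, 0, 0], [0, 0, 0, 0, 0, 0]],
  ],
)

```text
clock: 33.17
eef_pos: [0.527, 0.029, 0.0249]
tool_rot: [-0.068, 0.998, 0.0, 0.0]
ft_force: [-0.3, -0.5, 0.1]
grip_width: 0.0854
```

```bash
python3 plan.py .5250 .0288 .0256 187.8; python3 snap.py .56 .03 .03 d4
```

```text
t 33.17 pos [0.527  0.029  0.0249] xang -172.18 tilt 0.02 F [-0.26 -0.49  0.15] w 0.0854 j1 0.05 j6 -0.08
turn(units) [0.    0.002 0.002] yaw deg -0.02  shift after turn [ 0.041  0.002 -0.014]
```

View pics/d4.png

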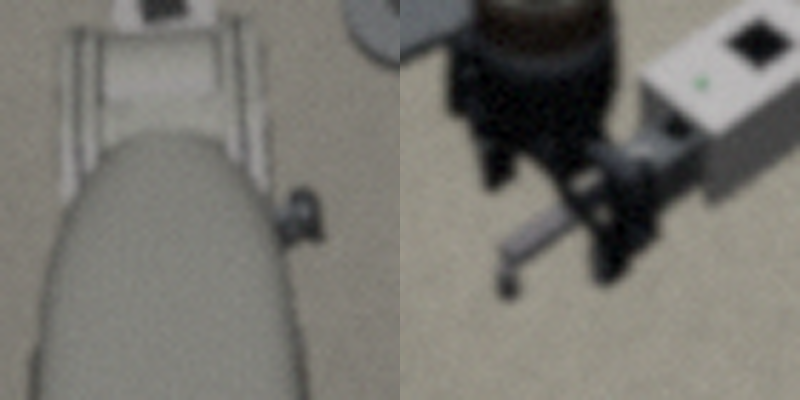

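>>> send_rows(
  increments=[
    [[0, 0, 0, 0, 0, 0], [0, 0, 0, 0, 0, 0], [0, 0, 0, 0, 0, 0], [0, 0, 0, 0, 0, 0], [0, 0, 0, 0, 0, 0], [0, 0, 0, 0, 0, 0], [0, 0, 0, 0, 0, 0], [0, 0, -0.02, 0, 0, 0]],
  ],
  grip=1,
)

```text
clock: 34.28
eef_pos: [0.5262, 0.0289, 0.0258]
tool_rot: [-0.068, 0.998, -0.0, -0.0]
ft_force: [0.3, 0.3, -1.9]
grip_width: 0.0128
```

>>> send_rows(
  increments=[
    [[-0.15, 0, 0, 0, 0, 0], [-0.2, 0, 0, 0, 0, 0], [-0.2, 0, 0, 0, 0, 0], [-0.2, 0, 0, 0, 0, 0], [-0.15, 0, 0, 0, 0, 0], [-0.1, 0, 0, 0, 0, 0], [0, 0, 0, 0, 0, 0], [0, 0, 0, 0, 0, 0]],
  ],
)

```text
clock: 35.28
eef_pos: [0.5754, 0.0357, 0.0259]
tool_rot: [-0.068, 0.998, 0.0, -0.0]
ft_force: [0.1, 0.2, -1.5]
grip_width: 0.013
```

```bash
python3 plan.py .5780 .036 .0256 187.8; python3 snap.py .60 .03 .03 d5
```

```text
t 35.27 pos [0.5754 0.0357 0.0259] xang -172.18 tilt 0.04 F [ 0.08  0.15 -1.47] w 0.0130 j1 0.06 j6 -0.07
turn(units) [ 0.    -0.004  0.002] yaw deg -0.02  shift after turn [-0.052 -0.     0.007]
```

View pics/d5.png

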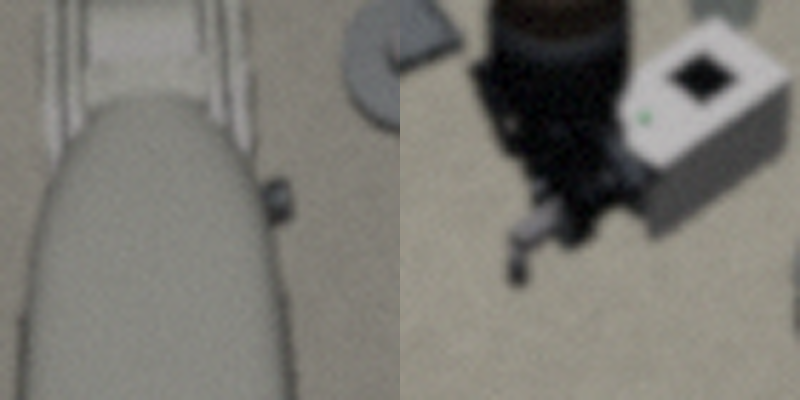

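Pushing the last few millimetres until the back wall is felt.

>>> send_rows(
  increments=[
    [[-0.03, 0, 0, 0, 0, 0], [-0.02, 0, 0, 0, 0, 0], [0, 0, 0, 0, 0, 0], [0, 0, 0, 0, 0, 0]],
  ],
)

```text
clock: 35.88
eef_pos: [0.5783, 0.036, 0.0261]
tool_rot: [-0.068, 0.998, -0.0, -0.0]
ft_force: [-0.0, -1.0, -2.7]
grip_width: 0.0127
```

>>> send_rows(
  increments=[
    [[-0.02, 0, 0, 0, 0, 0], [-0.01, 0, 0, 0, 0, 0], [0, 0, 0.02, 0, 0, 0], [0, 0, 0, 0, 0, 0]],
  ],
)

```text
clock: 36.38
eef_pos: [0.5798, 0.0362, 0.0253]
tool_rot: [-0.068, 0.998, -0.0, 0.0]
ft_force: [-1.8, -0.2, 0.7]
grip_width: 0.0129
```

>>> send_rows(
  increments=[
    [[0, 0, 0, 0, 0, 0], [0, 0, 0, 0, 0, 0], [0, 0, 0, 0, 0, 0], [0, 0, 0, 0, 0, 0], [0, 0, 0, 0, 0, 0], [0, 0, -0.5, 0, 0, 0], [0, 0, -0.8, 0, 0, 0], [0, 0, -0.8, 0, 0, 0]],
  ],
  grip=0,
)

```text
clock: 37.38
eef_pos: [0.5795, 0.0362, 0.1309]
tool_rot: [-0.068, 0.998, 0.0, -0.0]
ft_force: [1.4, 1.3, -0.7]
grip_width: 0.0854
```

>>> send_rows(
  increments=[
    [[0, 0, -0.8, 0, 0, 0], [0.5, 0, 0, 0, 0, 0], [0.6, 0.6, 0, 0, 0, 0], [0.6, 0.6, 0, 0, 0, 0], [0, 0.8, 0, 0, 0, 0], [0, 0.8, 0, 0, 0, 0], [0, 0, 0, 0, 0, 0]],
  ],
)

```text
clock: 38.25
eef_pos: [0.4761, 0.1656, 0.1702]
tool_rot: [-0.07, 0.998, 0.0, 0.0]
ft_force: [0.5, -0.5, 0.8]
grip_width: 0.0853
```

```bash
python3 - <<'E'
from workcell import *; import cv2,numpy as np
from meas import *
print(get_obs()["eef_pos"])
t=camera("top");s=camera("side")
np.savez("top2.npz",**t);np.savez("side2.npz",**s)
for n,(x,y,h) in dict(round=(.655,-.134,.086),obl=(.606,-.314,.094),sq=(.489,-.43,.09)).items(): print(n,knob([t,s],x,y,h))
for q in cloud([t,s],(.61,.74,.0,.1),(.06,.075)): print("docktop",rect(q),len(q))
for q in cloud([t,s],(.52,.612,.0,.08),(.03,.05)): print("stem",q.mean(0).round(4),q[:,0].min().round(4),len(q))
print("before")
for q in cloud([dict(np.load("top0.npz")),dict(np.load("side0.npz"))],(.52,.612,.0,.08),(.03,.05)): print("stem",q.mean(0).round(4),q[:,0].min().round(4),len(q))
# tub outlines: lid height band
for n,(x,y,h) in dict(obl=(.606,-.314,.058),sq=(.489,-.43,.054)).items():
    for q in cloud([t,s],(x-.085,x+.085,y-.085,y+.085),(h-.006,h+.006)):
        d=np.hypot(q[:,0]-x,q[:,1]-y); print(n,rect(q[d<.085]),len(q))
# tray
for c in (t,s):
    w=world(c); g=c["color"].astype(int)
    m=(abs(w[...,2]-.008)<.014)&(w[...,0]>.3)&(w[...,0]<.68)&(w[...,1]>.15)&(w[...,1]<.55)
    bl=(g[...,2]-g[...,0]>3)&m
    bl=cv2.morphologyEx(bl.astype(np.uint8),cv2.MORPH_OPEN,np.ones((5,5)))
    k,l,st,ce=cv2.connectedComponentsWithStats(bl); i=1+st[1:,4].argmax()
    print("tray",rect(w[l==i]),st[i,4])
cv2.imwrite("pics/top2.png",t["color"][:,:,::-1]);cv2.imwrite("pics/side2.png",s["color"][:,:,::-1])
E
```

```text
[0.47613995 0.16557579 0.17023202]
round [(array([ 682.9, -105.2]), 16.6, array([ 682.2, -104.7,   85.6]), 73), (array([ 687.3, -107. ]), 19.3, array([ 684.9, -107.8,   85.4]), 91)]
obl [(array([ 605.8, -313.5]), 17.6, array([ 605.1, -312.5,   93.3]), 76), (array([ 608. , -315.1]), 17.8, array([ 606.6, -315.5,   93.4]), 117)]
sq [(array([ 486.8, -429.3]), 17.7, array([ 487.9, -429.3,   89.7]), 78), (array([ 490.6, -431.7]), 17.7, array([ 489.5, -431.9,   89.2]), 147)]
docktop (array([667.6,  48.6]), array([106.8,  63.8]), 7.6) 505
docktop (array([669.9,  47.1]), array([109.8,  67.8]), 8.3) 512
stem [0.577  0.0359 0.0418] 0.5403 83
stem [0.5783 0.0311 0.041 ] 0.5459 107
before
stem [0.5766 0.0381 0.0422] 0.5405 78
stem [0.5766 0.0334 0.0404] 0.5422 114
obl (array([ 606.1, -315. ]), array([ 90.4, 135. ]), 13.7) 796
obl (array([ 609.4, -315.4]), array([ 95.6, 131.3]), 13.6) 1159
sq (array([ 488.1, -429.5]), array([95.6, 95.9]), 35.1) 614
sq (array([ 491.2, -430.6]), array([98.3, 95.5]), 34.7) 1144Traceback (most recent call last):
  File "<stdin>", line 21, in <module>
ValueError: attempt to get argmax of an empty sequence
```

The round tub was knocked to about (0.684,-0.106), and the thermometer is home (stem within 2 mm of where it started). Let me view the scene and fit the tray.

```bash
python3 - <<'E'
import cv2,numpy as np
from meas import *
t=dict(np.load("top2.npz"));s=dict(np.load("side2.npz"))
cv2.imwrite("pics/top2.png",t["color"][:,:,::-1]);cv2.imwrite("pics/side2.png",s["color"][:,:,::-1])
for nm in ("top0","side0"):
    c=dict(np.load(nm+".npz")); w=world(c); g=cv2.GaussianBlur(c["color"],(3,3),0).astype(int)
    m=(w[...,2]<.03)&(w[...,0]>.3)&(w[...,0]<.68)&(w[...,1]>.15)&(w[...,1]<.55)
    r=g[...,0]-g[...,2]
    print(nm,"r-b pct",np.percentile(r[m],[5,25,50,75,95]))
    th=(np.percentile(r[m],5)+np.percentile(r[m],95))/2
    bl=((r<th)&m).astype(np.uint8); bl=cv2.morphologyEx(bl,cv2.MORPH_OPEN,np.ones((7,7)))
    k,l,st,ce=cv2.connectedComponentsWithStats(bl); i=1+st[1:,4].argmax()
    print("tray",rect(w[l==i]),st[i,4])
E
```

```text
top0 r-b pct [-5. -4.  0. 11. 12.]
tray (array([493.7, 358.3]), array([294.2, 270.9]), 86.1) 5812
side0 r-b pct [-9. -8. -2. 14. 15.]
tray (array([489. , 355.9]), array([298. , 281.3]), 85.8) 4291
```

View pics/side2.png

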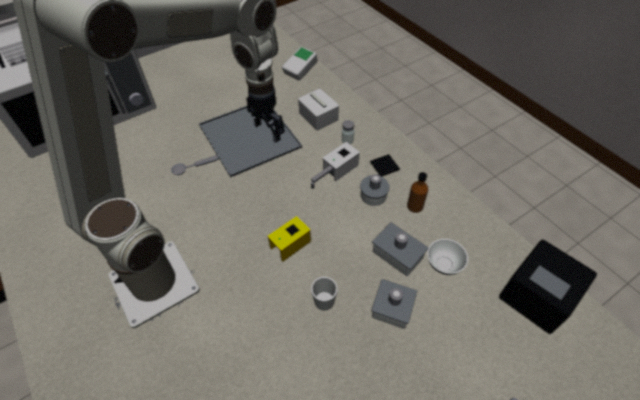

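View pics/top2.png

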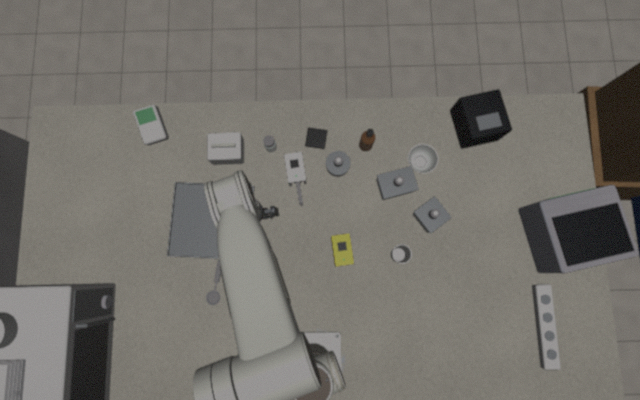

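Scene otherwise unchanged. The tray is centred at about (0.4935,0.3575), turned -4°. Planned spots: round (0.554,0.293), square (0.4235,0.287), oblong (0.4225,0.4176) along the tray's y. Fetching the round tub first.

```bash
python3 plan.py .6843 -.106 .14 188
```

```text
t 38.35 pos [0.4764 0.1635 0.17  ] xang -172.12 tilt 0.03 F [-0.55 -0.69 -0.84] w 0.0853 j1 0.33 j6 0.19
turn(units) [-0.003 -0.    -0.012] yaw deg 0.12  shift after turn [-3.368 -5.916  0.601]
```

>>> send_rows(
  increments=[
    [[-0.3, -0.5, 0, 0, 0, 0], [-0.47, -0.83, 0, 0, 0, 0], [-0.47, -0.83, 0, 0, 0, 0], [-0.47, -0.83, 0, 0, 0, 0], [-0.47, -0.83, 0, 0, 0, 0], [-0.47, -0.83, 0, 0, 0, 0], [-0.47, -0.83, 0, 0, 0, 0], [-0.25, -0.44, 0.3, 0, 0, 0]],
  ],
)

```text
clock: 39.35
eef_pos: [0.6853, -0.1114, 0.1558]
tool_rot: [-0.066, 0.998, -0.001, 0.001]
ft_force: [0.4, 0.6, -0.8]
grip_width: 0.0855
```

>>> send_rows(
  increments=[
    [[0, 0, 0.3, 0, 0, 0], [0, 0, 0, 0, 0, 0], [0, 0, 0, 0, 0, 0]],
  ],
)

```text
clock: 39.72
eef_pos: [0.6832, -0.1062, 0.1405]
tool_rot: [-0.069, 0.998, 0.0, -0.0]
ft_force: [-0.0, -0.3, -0.4]
grip_width: 0.0852
```

```bash
python3 plan.py .6843 -.106 .062 188;python3 - <<'E'
from workcell import *
from meas import *
print(knob([camera("top"),camera("side")],.684,-.106,.086))
E
python3 snap.py .684 -.106 .1 g1
```

```text
t 39.73 pos [ 0.6832 -0.1062  0.1405] xang -172.13 tilt 0.02 F [-0.03 -0.35 -0.41] w 0.0852 j1 -0.15 j6 -0.29
turn(units) [ 0.001 -0.002 -0.013] yaw deg 0.13  shift after turn [-2.20e-02  1.00e-03  1.57e+00]
[None, (array([ 686.5, -108.4]), 19.4, array([ 685. , -108.1,   85.3]), 90)]
```

View pics/g1.png

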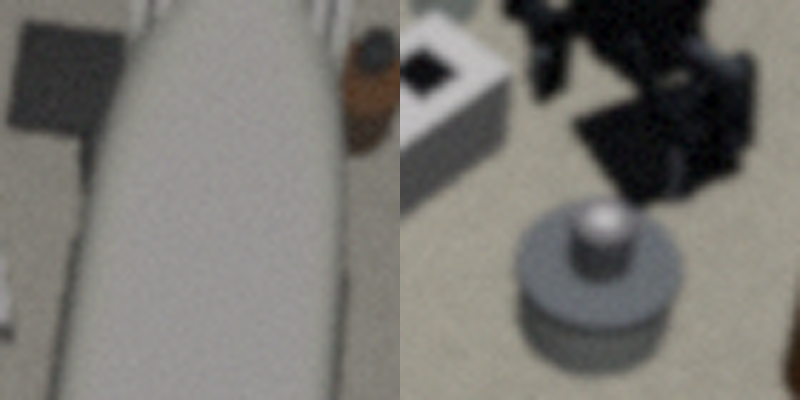

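Fingers straddle the knob. Descending and gripping.

>>> send_rows(
  increments=[
    [[-0.02, 0, 0.4, 0, 0, 0], [0, 0, 0.5, 0, 0, 0], [0, 0, 0.4, 0, 0, 0], [0, 0, 0.2, 0, 0, 0], [0, 0, 0.07, 0, 0, 0], [0, 0, 0, 0, 0, 0]],
  ],
)

```text
clock: 40.67
eef_pos: [0.6852, -0.1068, 0.0623]
tool_rot: [-0.068, 0.998, -0.0, 0.001]
ft_force: [0.4, 0.0, -0.1]
grip_width: 0.0854
```

>>> send_rows(
  increments=[
    [[0, 0, 0, 0, 0, 0], [0, 0, 0, 0, 0, 0], [0, 0, 0, 0, 0, 0], [0, 0, 0, 0, 0, 0], [0, 0, 0, 0, 0, 0], [0, 0, 0, 0, 0, 0], [0, 0, 0, 0, 0, 0]],
  ],
  grip=1,
)

```text
clock: 41.55
eef_pos: [0.6853, -0.1069, 0.0623]
tool_rot: [-0.068, 0.998, -0.0, 0.001]
ft_force: [-0.5, 0.3, 5.4]
grip_width: 0.0327
```

>>> send_rows(
  increments=[
    [[0, 0, -0.2, 0, 0, 0], [0, 0, -0.5, 0, 0, 0], [0, 0, -0.6, 0, 0, 0], [0, 0, -0.6, 0, 0, 0], [0, 0, -0.5, 0, 0, 0], [0, 0, 0, 0, 0, 0]],
  ],
)

```text
clock: 42.3
eef_pos: [0.6856, -0.1071, 0.1833]
tool_rot: [-0.068, 0.998, -0.0, 0.002]
ft_force: [-0.5, -0.5, -2.3]
grip_width: 0.0326
```

```bash
python3 plan.py .554 .293 .18; python3 snap.py .684 -.106 .1 g2
```

```text
t 42.30 pos [ 0.6856 -0.1071  0.1833] xang -172.18 tilt 0.19 F [-0.54 -0.54 -2.34] w 0.0326 j1 -0.15 j6 -0.29
turn(units) [-0.007  0.018 -0.   ] yaw deg 0.0  shift after turn [1.52  8.285 0.067]
```

View pics/g2.png

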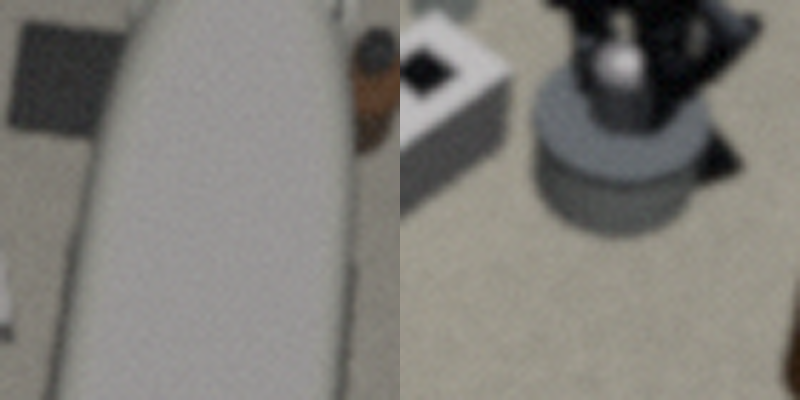

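Round tub is lifted level. Carrying it to the tray.

>>> send_rows(
  increments=[
    [[0.2, 0.3, 0, 0, 0, 0], [0.3, 0.5, 0, 0, 0, 0], [0.3, 0.7, 0, 0, 0, 0], [0.2, 0.8, 0, 0, 0, 0], [0.2, 0.8, 0, 0, 0, 0], [0.1, 0.8, 0, 0, 0, 0], [0.1, 0.8, 0, 0, 0, 0], [0.1, 0.8, 0, 0, 0, 0]],
  ],
)

```text
clock: 43.4
eef_pos: [0.5712, 0.1562, 0.1791]
tool_rot: [-0.068, 0.998, -0.001, -0.002]
ft_force: [1.4, -0.4, -2.6]
grip_width: 0.0323
```

>>> send_rows(
  increments=[
    [[0.02, 0.8, 0, 0, 0, 0], [0, 0.8, 0, 0, 0, 0], [0, 0.7, 0, 0, 0, 0], [0, 0.45, 0, 0, 0, 0], [0, 0, 0, 0, 0, 0], [0, 0, 0, 0, 0, 0]],
  ],
)

```text
clock: 44.15
eef_pos: [0.5531, 0.2904, 0.1807]
tool_rot: [-0.068, 0.998, -0.001, -0.001]
ft_force: [0.4, 0.5, -2.8]
grip_width: 0.0323
```

```bash
python3 plan.py .554 .293 .067
```

```text
t 44.15 pos [0.5531 0.2904 0.1807] xang -172.22 tilt 0.12 F [ 0.38  0.47 -2.77] w 0.0323 j1 0.48 j6 0.35
turn(units) [-0.008 -0.009  0.   ] yaw deg 0.0  shift after turn [-0.024  0.048  2.275]
```

>>> send_rows(
  increments=[
    [[-0.02, 0.05, 0.4, 0, 0, 0], [0, 0, 0.6, 0, 0, 0], [0, 0, 0.6, 0, 0, 0], [0, 0, 0.4, 0, 0, 0], [0, 0, 0.15, 0, 0, 0], [0, 0, 0.08, 0, 0, 0], [0, 0, 0.03, 0, 0, 0], [0, 0, 0, 0, 0, 0]],
  ],
)

```text
clock: 45.15
eef_pos: [0.5545, 0.2943, 0.0694]
tool_rot: [-0.068, 0.998, 0.0, 0.001]
ft_force: [0.1, -0.9, -1.9]
grip_width: 0.0325
```

```bash
python3 plan.py .554 .293 .067; python3 snap.py .55 .293 .05 g3
```

```text
t 45.15 pos [0.5545 0.2943 0.0694] xang -172.19 tilt 0.08 F [ 0.08 -0.92 -1.95] w 0.0325 j1 0.49 j6 0.35
turn(units) [0.003 0.008 0.   ] yaw deg 0.0  shift after turn [ 0.013 -0.025  0.048]
```

View pics/g3.png

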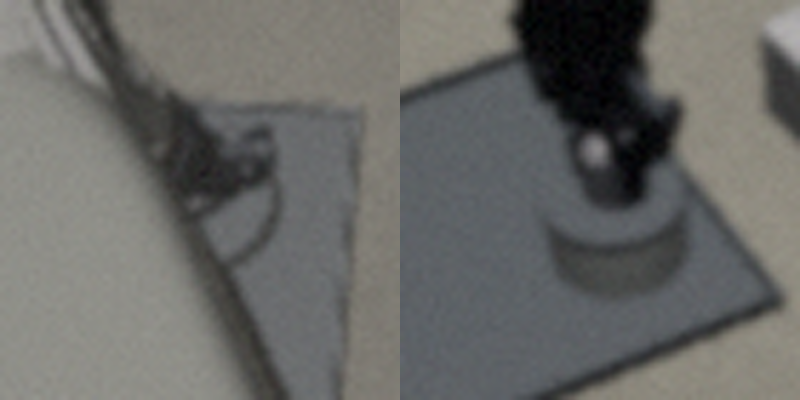

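Round tub is inside the tray, just above its floor. Lowering the last 3 mm.

>>> send_rows(
  increments=[
    [[0, 0, 0.03, 0, 0, 0], [0, 0, 0.03, 0, 0, 0], [0, 0, 0, 0, 0, 0], [0, 0, 0, 0, 0, 0]],
  ],
)

```text
clock: 45.75
eef_pos: [0.5541, 0.2943, 0.0663]
tool_rot: [-0.068, 0.998, 0.0, 0.0]
ft_force: [-2.3, -1.5, 4.6]
grip_width: 0.0328
```

```bash
python3 plan.py .554 .293 .067
```

```text
t 45.75 pos [0.5541 0.2943 0.0663] xang -172.17 tilt 0.04 F [-2.32 -1.49  4.62] w 0.0328 j1 0.49 j6 0.35
turn(units) [0.002 0.004 0.   ] yaw deg 0.0  shift after turn [ 0.005 -0.025 -0.014]
```

>>> send_rows(
  increments=[
    [[0, 0, 0, 0, 0, 0], [0, 0, 0, 0, 0, 0], [0, 0, 0, 0, 0, 0], [0, 0, 0, 0, 0, 0], [0, 0, -0.2, 0, 0, 0], [0, 0, -0.6, 0, 0, 0], [0, 0, -0.7, 0, 0, 0], [0, 0, -0.7, 0, 0, 0]],
  ],
  grip=0,
)

```text
clock: 46.75
eef_pos: [0.554, 0.2941, 0.1774]
tool_rot: [-0.068, 0.998, 0.0, 0.0]
ft_force: [0.3, 0.8, -0.4]
grip_width: 0.085
```

```bash
python3 plan.py .489 -.4304 .15 187.83
```

```text
t 46.75 pos [0.554  0.2941 0.1774] xang -172.18 tilt 0.04 F [ 0.31  0.84 -0.41] w 0.0850 j1 0.49 j6 0.35
turn(units) [ 0.001  0.004 -0.001] yaw deg 0.01  shift after turn [  3.263 -14.178   0.548]
```

>>> send_rows(
  increments=[
    [[0.1, -0.5, 0, 0, 0, 0], [0.2, -0.9, 0, 0, 0, 0], [0.22, -0.95, 0, 0, 0, 0], [0.22, -0.95, 0, 0, 0, 0], [0.22, -0.95, 0, 0, 0, 0], [0.22, -0.95, 0, 0, 0, 0], [0.22, -0.95, 0, 0, 0, 0], [0.22, -0.95, 0, 0, 0, 0]],
  ],
)

```text
clock: 47.75
eef_pos: [0.5221, -0.0702, 0.1766]
tool_rot: [-0.068, 0.998, -0.0, 0.001]
ft_force: [0.9, 0.7, -0.5]
grip_width: 0.0856
```

>>> send_rows(
  increments=[
    [[0.22, -0.95, 0, 0, 0, 0], [0.22, -0.95, 0, 0, 0, 0], [0.22, -0.95, 0, 0, 0, 0], [0.22, -0.95, 0, 0, 0, 0], [0.22, -0.95, 0, 0, 0, 0], [0.22, -0.95, 0, 0, 0, 0], [0.22, -0.9, 0, 0, 0, 0], [0.08, -0.45, 0, 0, 0, 0]],
  ],
)

```text
clock: 48.75
eef_pos: [0.489, -0.4316, 0.1762]
tool_rot: [-0.067, 0.998, -0.001, 0.0]
ft_force: [-0.5, 0.2, -0.5]
grip_width: 0.0854
```

>>> send_rows(
  increments=[
    [[0, 0, 0.3, 0, 0, 0], [0, 0, 0, 0, 0, 0], [0, 0, 0, 0, 0, 0]],
  ],
)

```text
clock: 49.12
eef_pos: [0.4899, -0.4275, 0.1605]
tool_rot: [-0.069, 0.998, 0.0, -0.0]
ft_force: [-0.1, 1.0, 0.6]
grip_width: 0.0853
```

```bash
python3 plan.py .489 -.4304 .066 187.83;python3 - <<'E'
from workcell import *
from meas import *
t=camera("top");s=camera("side")
print(knob([t,s],.489,-.43,.09), knob([t,s],.606,-.314,.094),knob([t,s],.554,.293,.09))
E
python3 snap.py .489 -.43 .1 g4
```

```text
t 49.12 pos [ 0.4899 -0.4275  0.1605] xang -172.09 tilt 0.06 F [-0.14  0.96  0.57] w 0.0853 j1 -0.72 j6 -0.86
turn(units) [ 0.005 -0.003  0.008] yaw deg -0.08  shift after turn [ 0.026 -0.056  1.89 ]
[(array([ 485.4, -430.4]), 16.1, array([ 481.1, -429. ,   88.2]), 37), (array([ 489.6, -430.8]), 17.3, array([ 489.5, -432. ,   89.6]), 146)] [(array([ 605.4, -312.8]), 16.6, array([ 605.6, -312.6,   93.5]), 75), None] [(array([552.3, 292.9]), 16.8, array([552.2, 292.6,  89.8]), 77), None]
```

View pics/g4.png

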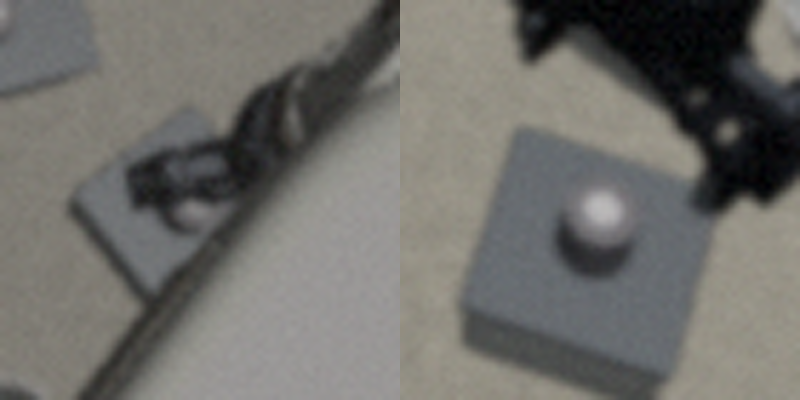

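Square tub hasn't moved, and the round one sits in the tray with its knob at the right height (z 0.09). Descending on the square tub's knob.

>>> send_rows(
  increments=[
    [[0.03, -0.06, 0.4, 0, 0, 0], [0, 0, 0.5, 0, 0, 0], [0, 0, 0.5, 0, 0, 0], [0, 0, 0.3, 0, 0, 0], [0, 0, 0.16, 0, 0, 0], [0, 0, 0, 0, 0, 0], [0, 0, 0, 0, 0, 0]],
  ],
)

```text
clock: 50.2
eef_pos: [0.4893, -0.4325, 0.0687]
tool_rot: [-0.068, 0.998, -0.001, 0.001]
ft_force: [-0.1, 0.1, 1.3]
grip_width: 0.0853
```

>>> send_rows(
  increments=[
    [[0, 0, 0, 0, 0, 0], [0, 0, 0, 0, 0, 0], [0, 0, 0, 0, 0, 0], [0, 0, 0, 0, 0, 0], [0, 0, 0, 0, 0, 0], [0, 0, 0, 0, 0, 0], [0, 0, 0, 0, 0, 0]],
  ],
  grip=1,
)

```text
clock: 51.08
eef_pos: [0.4889, -0.432, 0.0681]
tool_rot: [-0.068, 0.998, -0.0, 0.0]
ft_force: [-0.2, 2.5, 5.6]
grip_width: 0.0325
```

>>> send_rows(
  increments=[
    [[0, 0, -0.2, 0, 0, 0], [0, 0, -0.5, 0, 0, 0], [0, 0, -0.6, 0, 0, 0], [0, 0, -0.6, 0, 0, 0], [0, 0, -0.6, 0, 0, 0], [0, 0, -0.2, 0, 0, 0], [0, 0, 0, 0, 0, 0]],
  ],
)

```text
clock: 51.95
eef_pos: [0.4886, -0.4321, 0.2022]
tool_rot: [-0.068, 0.998, -0.0, -0.0]
ft_force: [-0.2, -0.1, -3.7]
grip_width: 0.0323
```

```bash
python3 plan.py .4235 .287 .2 149;python3 snap.py .489 -.43 .1 g5
```

```text
t 51.95 pos [ 0.4886 -0.4321  0.2022] xang -172.19 tilt 0.02 F [-0.15 -0.06 -3.72] w 0.0323 j1 -0.72 j6 -0.86
turn(units) [-1.000e-03 -1.000e-03  3.881e+00] yaw deg -38.81  shift after turn [ 8.523 11.658  0.044]
```

View pics/g5.png

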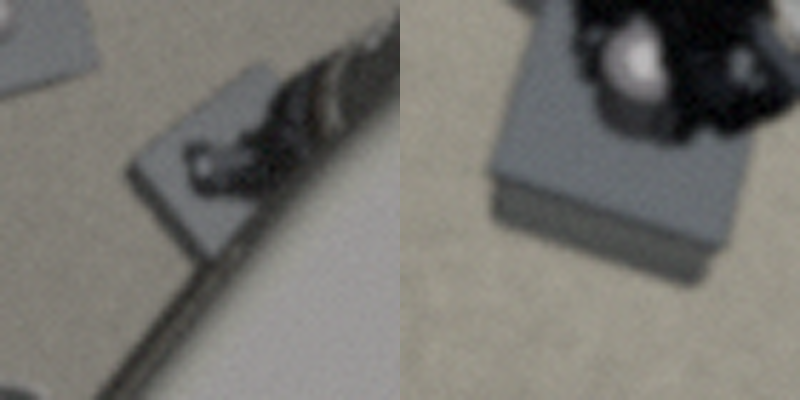

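>>> send_rows(
  increments=[
    [[0, 0, 0, 0, 0, 0.97], [0, 0, 0, 0, 0, 0.97], [0, 0, 0, 0, 0, 0.97], [0, 0, 0, 0, 0, 0.97], [0.3, 0.4, 0, 0, 0, 0], [0.5, 0.68, 0, 0, 0, 0], [0.55, 0.75, 0, 0, 0, 0], [0.55, 0.75, 0, 0, 0, 0]],
  ],
)

```text
clock: 53.05
eef_pos: [0.4724, -0.2707, 0.2006]
tool_rot: [0.267, 0.964, 0.0, -0.002]
ft_force: [0.3, -0.1, -4.3]
grip_width: 0.0324
```

>>> send_rows(
  increments=[
    [[0.55, 0.75, 0, 0, 0, 0], [0.55, 0.75, 0, 0, 0, 0], [0.55, 0.75, 0, 0, 0, 0], [0.55, 0.75, 0, 0, 0, 0], [0.55, 0.75, 0, 0, 0, 0], [0.55, 0.75, 0, 0, 0, 0], [0.55, 0.75, 0, 0, 0, 0], [0.55, 0.75, 0, 0, 0, 0]],
  ],
)

```text
clock: 54.05
eef_pos: [0.4382, 0.0992, 0.2013]
tool_rot: [0.267, 0.964, -0.001, -0.001]
ft_force: [0.0, 0.2, -4.7]
grip_width: 0.0325
```

>>> send_rows(
  increments=[
    [[0.55, 0.75, 0, 0, 0, 0], [0.55, 0.75, 0, 0, 0, 0], [0.55, 0.75, 0, 0, 0, 0], [0.5, 0.7, 0, 0, 0, 0], [0.3, 0.4, 0, 0, 0, 0], [0, 0, 0, 0, 0, 0], [0, 0, 0, 0, 0, 0]],
  ],
)

```text
clock: 54.92
eef_pos: [0.4199, 0.3037, 0.2014]
tool_rot: [0.267, 0.964, -0.001, -0.001]
ft_force: [0.6, -0.0, -4.7]
grip_width: 0.0323
```

```bash
python3 plan.py .4235 .287 .072 149;python3 - <<'E'
from workcell import *
from meas import *
t=camera("top");s=camera("side")
# carried lid band
o=get_obs(); x,y,z=o["eef_pos"]; h=z-.0121
for q in cloud([t,s],(x-.09,x+.09,y-.09,y+.09),(h-.01,h+.006)): 
    if len(q)>20: print("lid",rect(q),len(q),q[:,2].mean().round(3))
E
python3 snap.py .4235 .287 .13 g6
```

```text
t 54.92 pos [0.4199 0.3037 0.2014] xang 149.02 tilt 0.16 F [ 0.55 -0.03 -4.71] w 0.0323 j1 0.63 j6 1.17
turn(units) [-0.016 -0.004  0.002] yaw deg -0.02  shift after turn [-0.234 -0.25   2.587]
lid (array([418.9, 287.9]), array([67.7, 95.3]), 85.9) 407 0.187
lid (array([422.4, 301.2]), array([101.,  96.]), 86.6) 530 0.187
```

View pics/g6.png

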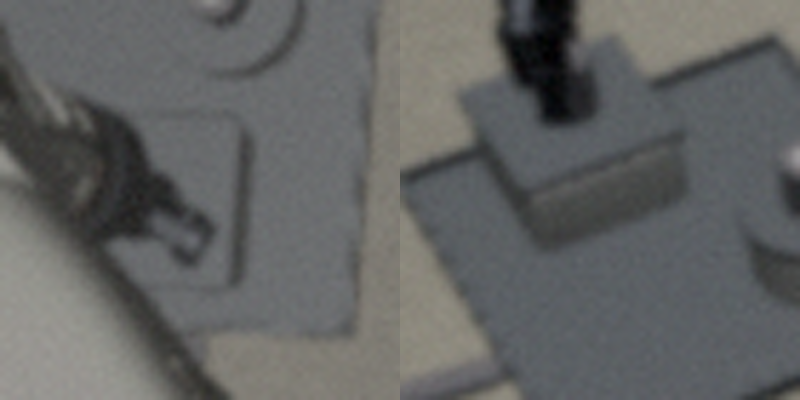

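Square tub is parallel to the tray (86°). I'll correct the 17 mm overshoot and lower.

>>> send_rows(
  increments=[
    [[-0.23, -0.25, 0, 0, 0, 0], [0, 0, 0.4, 0, 0, 0], [0, 0, 0.6, 0, 0, 0], [0, 0, 0.6, 0, 0, 0], [0, 0, 0.5, 0, 0, 0], [0, 0, 0.3, 0, 0, 0], [0, 0, 0.1, 0, 0, 0], [0, 0, 0, 0, 0, 0]],
  ],
)

```text
clock: 56.12
eef_pos: [0.4245, 0.2879, 0.078]
tool_rot: [0.267, 0.964, 0.0, 0.0]
ft_force: [-0.3, 0.0, -3.5]
grip_width: 0.0324
```

```bash
python3 plan.py .4235 .287 .072 149;python3 snap.py .4235 .287 .06 g7
```

```text
t 56.12 pos [0.4245 0.2879 0.078 ] xang 149.00 tilt 0.04 F [-0.27  0.01 -3.49] w 0.0324 j1 0.60 j6 1.14
turn(units) [0.003 0.002 0.   ] yaw deg -0.0  shift after turn [ 0.007 -0.025  0.12 ]
```

View pics/g7.png

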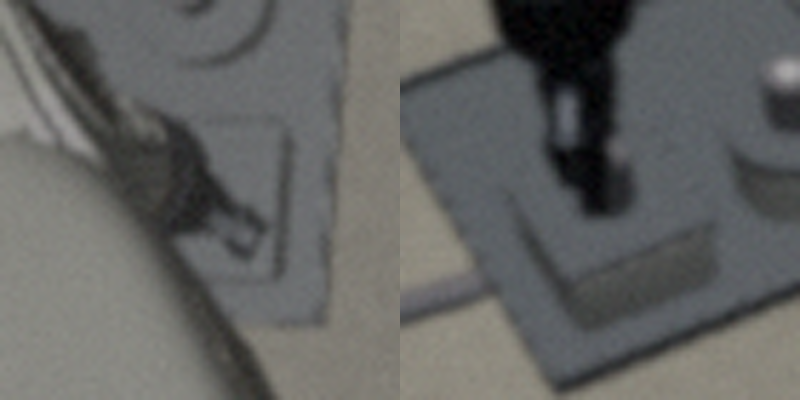

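Square tub is inside the rim with clearance. Setting it down.

>>> send_rows(
  increments=[
    [[0, 0, 0.06, 0, 0, 0], [0, 0, 0.04, 0, 0, 0], [0, 0, 0.03, 0, 0, 0], [0, 0, 0, 0, 0, 0], [0, 0, 0, 0, 0, 0]],
  ],
)

```text
clock: 56.85
eef_pos: [0.4241, 0.288, 0.0721]
tool_rot: [0.267, 0.964, 0.0, 0.0]
ft_force: [-2.8, -2.5, 6.0]
grip_width: 0.0326
```

>>> send_rows(
  increments=[
    [[0, 0, 0, 0, 0, 0], [0, 0, 0, 0, 0, 0], [0, 0, 0, 0, 0, 0], [0, 0, 0, 0, 0, 0], [0, 0, -0.2, 0, 0, 0], [0, 0, -0.6, 0, 0, 0], [0, 0, -0.7, 0, 0, 0], [0, 0, -0.7, 0, 0, 0]],
  ],
  grip=0,
)

```text
clock: 57.85
eef_pos: [0.424, 0.288, 0.1828]
tool_rot: [0.267, 0.964, 0.0, 0.0]
ft_force: [1.3, 0.2, -0.4]
grip_width: 0.0853
```

```bash
python3 plan.py .606 -.314 .15 149
```

```text
t 57.85 pos [0.424  0.288  0.1828] xang 149.02 tilt 0.03 F [ 1.26  0.15 -0.43] w 0.0853 j1 0.60 j6 1.14
turn(units) [0.003 0.001 0.002] yaw deg -0.02  shift after turn [-9.32  -8.445  0.656]
```

>>> send_rows(
  increments=[
    [[-0.3, -0.27, 0, 0, 0, 0], [-0.6, -0.54, 0, 0, 0, 0], [-0.65, -0.59, 0, 0, 0, 0], [-0.65, -0.59, 0, 0, 0, 0], [-0.65, -0.59, 0, 0, 0, 0], [-0.65, -0.59, 0, 0, 0, 0], [-0.65, -0.59, 0, 0, 0, 0], [-0.65, -0.59, 0, 0, 0, 0]],
  ],
)

```text
clock: 58.85
eef_pos: [0.5183, -0.0235, 0.1819]
tool_rot: [0.267, 0.964, 0.0, 0.001]
ft_force: [1.2, 1.2, -0.0]
grip_width: 0.0855
```

>>> send_rows(
  increments=[
    [[-0.65, -0.59, 0, 0, 0, 0], [-0.65, -0.59, 0, 0, 0, 0], [-0.65, -0.59, 0, 0, 0, 0], [-0.65, -0.59, 0, 0, 0, 0], [-0.65, -0.59, 0, 0, 0, 0], [-0.65, -0.59, 0, 0, 0, 0], [-0.6, -0.54, 0, 0, 0, 0], [0, 0, 0, 0, 0, 0]],
  ],
)

```text
clock: 59.85
eef_pos: [0.6057, -0.3158, 0.1805]
tool_rot: [0.269, 0.963, -0.0, 0.0]
ft_force: [-0.0, 0.6, 0.4]
grip_width: 0.0853
```

```bash
python3 plan.py .606 -.314 .15 149;python3 - <<'E'
from workcell import *
from meas import *
t=camera("top");s=camera("side")
print(knob([t,s],.606,-.314,.094),knob([t,s],.554,.293,.09),knob([t,s],.4235,.287,.094))
for q in cloud([t,s],(.52,.69,-.4,-.23),(.053,.064)):
    d=np.hypot(q[:,0]-.606,q[:,1]+.314); print("obl",rect(q[d<.085]),len(q))
E
```

```text
t 59.85 pos [ 0.6057 -0.3158  0.1805] xang 148.81 tilt 0.03 F [-0.02  0.59  0.43] w 0.0853 j1 -0.48 j6 0.06
turn(units) [-0.002  0.002 -0.019] yaw deg 0.19  shift after turn [0.014 0.033 0.611]
[(array([ 612.3, -300.5]), 8.6, array([ 613.6, -300.7,   94.5]), 7), (array([ 608.6, -315.4]), 19.4, array([ 606.9, -315.2,   93.5]), 114)] [(array([552.3, 293.3]), 17.0, array([552. , 292.8,  89.4]), 76), (array([552.8, 283.7]), 15.0, array([550.1, 279.6,  87. ]), 19)] [(array([423.2, 286.6]), 17.2, array([422.9, 286.1,  93.1]), 79), (array([425.3, 285. ]), 18.1, array([425. , 282.8,  92.9]), 72)]
obl (array([ 600.4, -291.7]), array([89.2, 86.3]), 14.1) 319
obl (array([ 609.6, -321.6]), array([ 92.6, 143.9]), 14.2) 1149
```

Round and square tubs stand flat in the tray (knob tops at 0.090 and 0.094). Oblong hasn't moved; descending on it.

>>> send_rows(
  increments=[
    [[0, 0.02, 0.4, 0, 0, 0], [0, 0, 0.6, 0, 0, 0], [0, 0, 0.6, 0, 0, 0], [0, 0, 0.35, 0, 0, 0], [0, 0, 0.2, 0, 0, 0], [0, 0, 0.04, 0, 0, 0], [0, 0, 0, 0, 0, 0]],
  ],
)

```text
clock: 60.82
eef_pos: [0.6069, -0.3122, 0.0726]
tool_rot: [0.267, 0.964, -0.0, 0.001]
ft_force: [0.2, 0.1, 0.3]
grip_width: 0.0856
```

```bash
python3 plan.py .606 -.314 .070 149; python3 snap.py .606 -.314 .08 g8
```

```text
t 60.83 pos [ 0.6069 -0.3122  0.0726] xang 149.02 tilt 0.10 F [0.25 0.07 0.34] w 0.0856 j1 -0.48 j6 0.07
turn(units) [0.001 0.01  0.002] yaw deg -0.02  shift after turn [-0.003 -0.041  0.052]
```

View pics/g8.png

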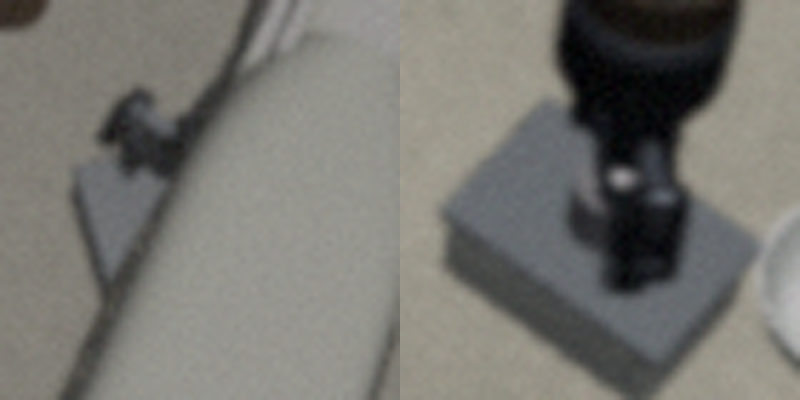

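>>> send_rows(
  increments=[
    [[0, -0.04, 0.03, 0, 0, 0], [0, 0, 0, 0, 0, 0], [0, 0, 0, 0, 0, 0]],
  ],
)

```text
clock: 61.3
eef_pos: [0.6052, -0.3138, 0.0701]
tool_rot: [0.267, 0.964, 0.0, 0.0]
ft_force: [-0.6, 0.2, 0.1]
grip_width: 0.0854
```

>>> send_rows(
  increments=[
    [[0, 0, 0, 0, 0, 0], [0, 0, 0, 0, 0, 0], [0, 0, 0, 0, 0, 0], [0, 0, 0, 0, 0, 0], [0, 0, 0, 0, 0, 0], [0, 0, 0, 0, 0, 0], [0, 0, 0, 0, 0, 0]],
  ],
  grip=1,
)

```text
clock: 62.18
eef_pos: [0.6056, -0.3136, 0.0704]
tool_rot: [0.267, 0.964, 0.0, 0.0]
ft_force: [0.8, 1.3, 3.3]
grip_width: 0.0326
```

>>> send_rows(
  increments=[
    [[0, 0, -0.2, 0, 0, 0], [0, 0, -0.5, 0, 0, 0], [0, 0, -0.6, 0, 0, 0], [0, 0, -0.6, 0, 0, 0], [0, 0, -0.6, 0, 0, 0], [0, 0, -0.3, 0, 0, 0], [0, 0, 0, 0, 0, 0]],
  ],
)

```text
clock: 63.05
eef_pos: [0.6054, -0.314, 0.2106]
tool_rot: [0.267, 0.964, -0.0, 0.001]
ft_force: [-0.2, 0.1, -5.2]
grip_width: 0.0328
```

```bash
python3 plan.py .4225 .4176 .21 131.3; python3 snap.py .606 -.314 .13 g9
```

```text
t 63.05 pos [ 0.6054 -0.314   0.2106] xang 149.01 tilt 0.07 F [-0.23  0.07 -5.15] w 0.0328 j1 -0.48 j6 0.06
turn(units) [-0.     0.007  1.771] yaw deg -17.71  shift after turn [1.3407e+01 6.9080e+00 1.1000e-02]
```

View pics/g9.png

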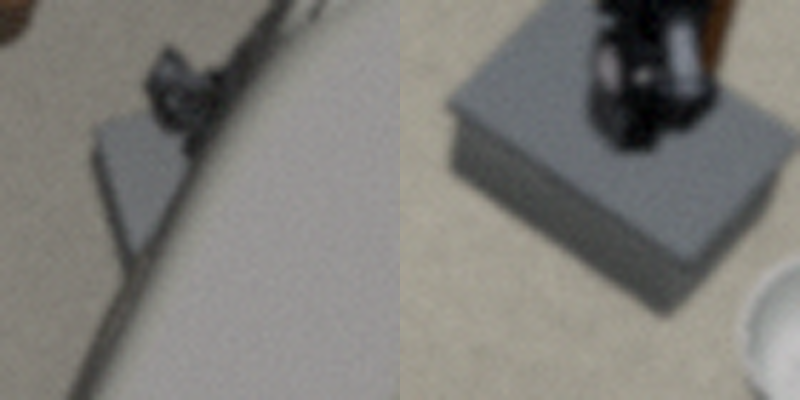

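>>> send_rows(
  increments=[
    [[0, 0, 0, 0, 0, 0.89], [0, 0, 0, 0, 0, 0.88], [0.4, 0.21, 0, 0, 0, 0], [0.8, 0.41, 0, 0, 0, 0], [0.8, 0.41, 0, 0, 0, 0], [0.8, 0.41, 0, 0, 0, 0], [0.8, 0.41, 0, 0, 0, 0], [0.8, 0.41, 0, 0, 0, 0]],
  ],
)

```text
clock: 64.15
eef_pos: [0.5432, -0.0723, 0.2082]
tool_rot: [0.412, 0.911, -0.0, -0.002]
ft_force: [0.4, 0.3, -4.1]
grip_width: 0.0327
```

>>> send_rows(
  increments=[
    [[0.8, 0.41, 0, 0, 0, 0], [0.8, 0.41, 0, 0, 0, 0], [0.8, 0.41, 0, 0, 0, 0], [0.8, 0.41, 0, 0, 0, 0], [0.8, 0.41, 0, 0, 0, 0], [0.8, 0.41, 0, 0, 0, 0], [0.8, 0.41, 0, 0, 0, 0], [0.8, 0.41, 0, 0, 0, 0]],
  ],
)

```text
clock: 65.15
eef_pos: [0.4553, 0.2756, 0.2084]
tool_rot: [0.412, 0.911, -0.001, -0.001]
ft_force: [0.3, 0.2, -3.8]
grip_width: 0.0326
```

>>> send_rows(
  increments=[
    [[0.8, 0.41, 0, 0, 0, 0], [0.8, 0.41, 0, 0, 0, 0], [0.6, 0.31, 0, 0, 0, 0], [0, 0, 0, 0, 0, 0], [0, 0, 0, 0, 0, 0], [0, 0, 0, 0, 0, 0]],
  ],
)

```text
clock: 65.9
eef_pos: [0.4266, 0.3935, 0.2095]
tool_rot: [0.413, 0.911, -0.001, -0.0]
ft_force: [-0.5, -0.3, -5.0]
grip_width: 0.0325
```

```bash
python3 plan.py .4225 .4176 .0744 131.3;python3 - <<'E'
from workcell import *
from meas import *
t=camera("top");s=camera("side")
o=get_obs(); x,y,z=o["eef_pos"]; h=z-.0121
for q in cloud([t,s],(x-.1,x+.1,y-.1,y+.1),(h-.008,h+.006)): 
    if len(q)>20: print("lid",rect(q),len(q))
E
python3 snap.py .4225 .4176 .1 g10
```

```text
t 65.90 pos [0.4266 0.3935 0.2095] xang 131.25 tilt 0.09 F [-0.49 -0.33 -4.97] w 0.0325 j1 0.75 j6 1.60
turn(units) [-0.009  0.002 -0.005] yaw deg 0.05  shift after turn [0.415 0.256 2.701]
lid (array([424.3, 374. ]), array([95.5, 89.8]), 85.8) 569
lid (array([428.5, 390. ]), array([135.2,  90.2]), 85.4) 552
```

View pics/g10.png

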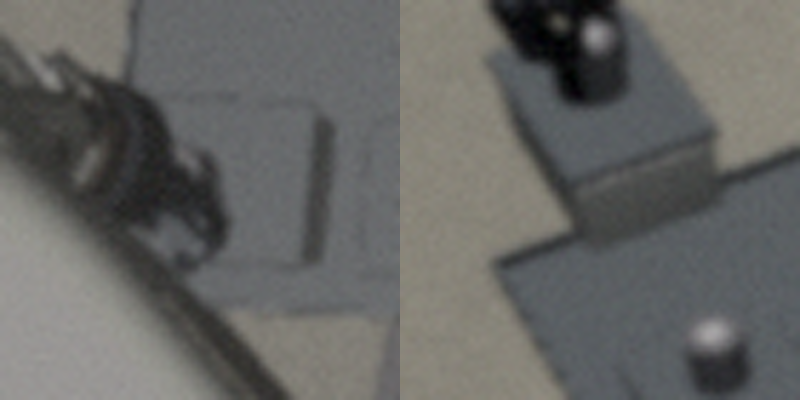

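Oblong lies along the tray's y (85.5°). Moving to its spot and lowering.

>>> send_rows(
  increments=[
    [[0.2, 0.13, 0, 0, 0, 0], [0.21, 0.13, 0, 0, 0, 0], [0, 0, 0, 0, 0, 0], [0, 0, 0.5, 0, 0, 0], [0, 0, 0.6, 0, 0, 0], [0, 0, 0.6, 0, 0, 0], [0, 0, 0.5, 0, 0, 0], [0, 0, 0.2, 0, 0, 0]],
  ],
)

```text
clock: 67.1
eef_pos: [0.4218, 0.4178, 0.0881]
tool_rot: [0.412, 0.911, -0.002, -0.001]
ft_force: [0.3, 0.2, -4.6]
grip_width: 0.0327
```

>>> send_rows(
  increments=[
    [[0, 0, 0, 0, 0, 0], [0, 0, 0, 0, 0, 0]],
  ],
)

```text
clock: 67.35
eef_pos: [0.4235, 0.4195, 0.0914]
tool_rot: [0.412, 0.911, 0.001, 0.0]
ft_force: [-0.1, 0.1, -4.0]
grip_width: 0.0327
```

```bash
python3 plan.py .4225 .4176 .0744 131.3;python3 snap.py .4225 .4 .06 g11
```

```text
t 67.35 pos [0.4235 0.4195 0.0914] xang 131.32 tilt 0.14 F [-0.13  0.08 -4.04] w 0.0327 j1 0.78 j6 1.63
turn(units) [ 0.014 -0.     0.002] yaw deg -0.02  shift after turn [-0.015 -0.04   0.34 ]
```

View pics/g11.png

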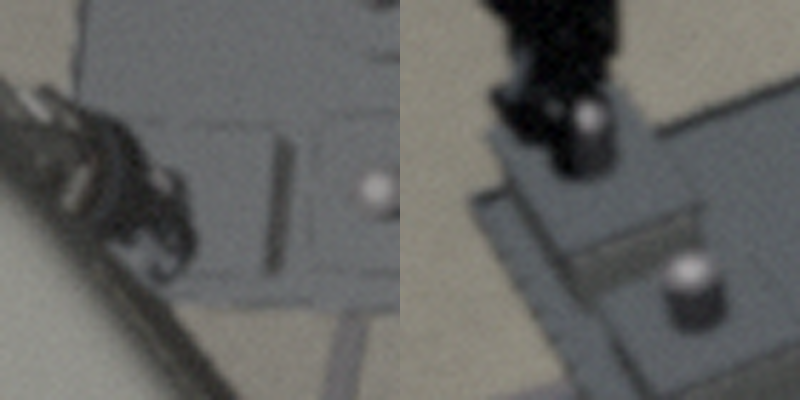

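Gap to the square tub is clear. Setting down.

>>> send_rows(
  increments=[
    [[0, -0.03, 0.15, 0, 0, 0], [0, 0, 0.1, 0, 0, 0], [0, 0, 0.05, 0, 0, 0], [0, 0, 0.03, 0, 0, 0], [0, 0, 0.02, 0, 0, 0], [0, 0, 0, 0, 0, 0], [0, 0, 0, 0, 0, 0]],
  ],
)

```text
clock: 68.32
eef_pos: [0.4212, 0.4172, 0.0744]
tool_rot: [0.412, 0.911, -0.0, -0.0]
ft_force: [-4.2, -3.9, 7.9]
grip_width: 0.0327
```

```bash
python3 plan.py .4225 .4176 .0744 131.3
```

```text
t 68.33 pos [0.4212 0.4172 0.0744] xang 131.31 tilt 0.01 F [-4.22 -3.9   7.89] w 0.0327 j1 0.78 j6 1.63
turn(units) [-0.001  0.     0.001] yaw deg -0.01  shift after turn [-0.012  0.025  0.   ]
```

It is down. Releasing and backing away for a final look.

>>> send_rows(
  increments=[
    [[0, 0, 0, 0, 0, 0], [0, 0, 0, 0, 0, 0], [0, 0, 0, 0, 0, 0], [0, 0, 0, 0, 0, 0], [0, 0, -0.2, 0, 0, 0], [0, 0, -0.6, 0, 0, 0], [0, 0, -0.7, 0, 0, 0], [0, 0, -0.8, 0, 0, 0]],
  ],
  grip=0,
)

```text
clock: 69.32
eef_pos: [0.4214, 0.4176, 0.1889]
tool_rot: [0.412, 0.911, -0.0, -0.0]
ft_force: [0.9, 0.2, -0.1]
grip_width: 0.0854
```

>>> send_rows(
  increments=[
    [[0, 0, -0.8, 0, 0, 0], [0.6, 0.2, 0, 0, 0, 0], [0.8, 0.3, 0, 0, 0, 0], [0.8, 0.4, 0, 0, 0, 0], [0.8, 0.5, 0, 0, 0, 0], [0.6, 0.6, 0, 0, 0, 0], [0, 0, 0, 0, 0, 0], [0, 0, 0, 0, 0, 0]],
  ],
)

```text
clock: 70.32
eef_pos: [0.3778, 0.6185, 0.2274]
tool_rot: [0.412, 0.911, -0.0, 0.0]
ft_force: [1.0, -0.5, -0.1]
grip_width: 0.0856
```

```bash
python3 - <<'E'
from workcell import *; import cv2,numpy as np
from meas import *
print(get_obs()["clock"],get_obs()["eef_pos"])
t=camera("top");s=camera("side")
for n,(x,y,h) in dict(round=(.554,.293,.09),sq=(.4235,.287,.094),obl=(.4225,.4176,.098)).items(): print(n,knob([t,s],x,y,h))
for q in cloud([t,s],(.61,.74,.0,.1),(.06,.075)): print("docktop",rect(q),len(q))
for q in cloud([t,s],(.52,.612,.0,.08),(.03,.05)): print("stem",q.mean(0).round(4),q[:,0].min().round(4),len(q))
cv2.imwrite("pics/top9.png",t["color"][:,:,::-1]);cv2.imwrite("pics/side9.png",s["color"][:,:,::-1])
cv2.imwrite("pics/side9c.png",cv2.resize(s["color"][70:220,180:380],None,fx=4,fy=4)[:,:,::-1])
E
```

```text
70.325 [0.37784637 0.61850923 0.22735605]
round [(array([552.4, 293. ]), 16.7, array([552.5, 292.7,  89.4]), 76), (array([555.1, 293.9]), 20.4, array([555.3, 290. ,  88.8]), 62)]
sq [(array([423.5, 285.9]), 16.9, array([422.8, 286.2,  93.6]), 77), (array([426.2, 283.6]), 19.1, array([425.5, 282.9,  93.4]), 69)]
obl [(array([420.1, 414. ]), 16.5, array([420.2, 414.3,  97.4]), 79), (array([422.9, 411.8]), 19.9, array([422.4, 411.6,  96.5]), 64)]
docktop (array([667.4,  48.7]), array([107. ,  63.9]), 7.7) 515
docktop (array([671.2,  47.6]), array([109.6,  66.6]), 7.9) 502
stem [0.5779 0.0358 0.0422] 0.5438 79
stem [0.577  0.0314 0.0404] 0.5422 105
```

View pics/side9c.png

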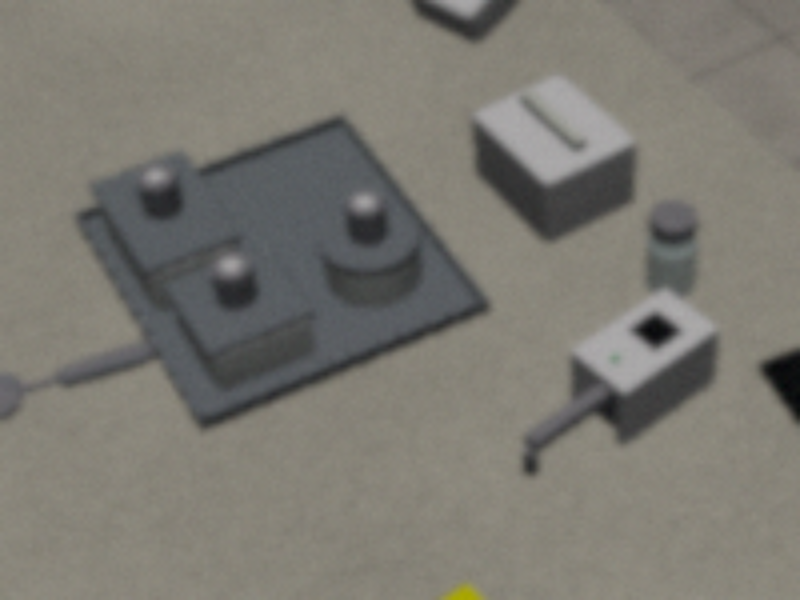

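View pics/top9.png

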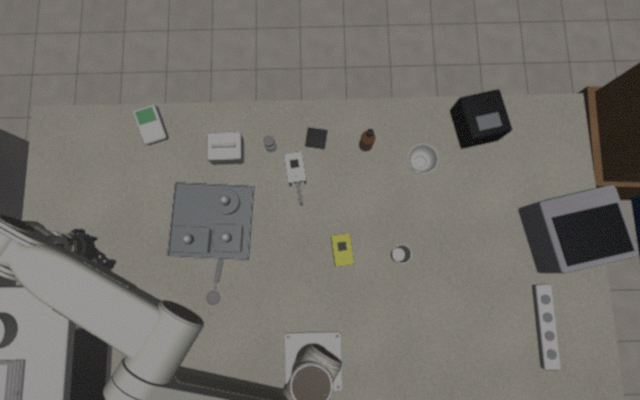

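All three tubs are inside the tray (top view pixels (188,238), (227,237), (228,202)), with knob tops at their standing heights. The thermometer is home at (295,170), and the other things are where they were. Handing in.

```bash
python3 -c "
from workcell import *
print(job_done())"
```

```text
the job is handed in; nothing more can be done
None
```

The temperature check is done and handed in at about 70 s. The round, square and oblong tubs were tested in that order; the six-sided one was not there.

- **Thermometer:** I drew it out of its dock by the stem, then held it by the handle for all the readings. The tip rested on each knob for more than a second with about 3 to 8 N. It is back in the dock, pushed to the back, with its stem within about 2 mm of where it started.
- **Tubs:** all three stand in the serving tray, the oblong one along the tray's y. Their knob tops measured 0.089, 0.093 and 0.097 m, within 1 mm of flat on the tray floor (the side view read the oblong 1.5 mm low).
- **Knocked tub:** the round tub was knocked about 4 cm after its reading. I measured its new position and picked it up from there.
- **Other things:** by eye in the final pictures, the bystanders and the yellow look-alike are where they were.

No final check failed. The two cameras disagreed by 2 to 3 mm on positions, so I averaged them. On the oblong tub's knob the tip looked up to about 3 mm off centre.

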